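Seat a lens retaining ring with the face spanner

TASK

The slotted retaining ring in the leaning lens cell is only just started on its thread. Take the four-pronged face spanner from its round stand, set it square on the ring with all four prongs fully in the slots before you turn it, screw the ring clockwise until it is snug on its seal - gently, without pressing hard or overtightening, there is a lens below - and put the spanner back upright in its stand. Leave the other things on the bench where they are.

Things in the scene. Friction and masses are not known exactly. Their poses are not given: they have to be found in the camera images.
- spanner: the face spanner (driver): a steel round head 41 mm across with four prongs below, a thin neck, and a black handle with two flats; 126 mm long. Origin: on its axis at the prong tips; z runs up the axis to the handle. The prongs are 4 mm wide (tangentially), reach 4 mm below the head's face, and sit on its +x, +y, -x and -y axes at 14 to 20 mm from the axis. The flats of the handle are 24 mm apart with normals +y and -y, 28 mm wide along x. Weighs about 0.22 kg
- spanner_grip (a point): centre of the spanner's handle between the flats, on the axis 99 mm above the prong tips; same axes as the spanner. The handle is 72 to 126 mm above the tips
- spanner_stand: fixed round wooden stand of the spanner, 68 mm across, 18 mm high, with a round well 46 mm wide whose floor is 6 mm above the bench. Origin: centre of its underside. At the start the spanner stands in it, prongs down
- cradle: fixed bench cradle, aluminium base plate 110 x 104 mm with two grey cheeks 70 mm high, that carries the lens cell. Origin: centre of its underside, z up; the cell leans towards its -x side
- cell_mouth (a point): centre of the rim of the lens cell, an aluminium cup 64 mm across with a round bore 44 mm wide, leaning 15 degrees (0.26 rad). z points out of the bore along its axis (the axis of the ring's thread); -x points to a black index line on the rim
- ring_face (a point): centre of the upper face of the dark steel retaining ring, 12 mm down the bore; does not turn with it: z out along the axis, -x to the side of the index line. The ring is 43 mm across, with four radial slots 6.5 mm wide and 5 mm deep in its face, 90 degrees apart; at first one lies within 17 degrees of the index line, either side: feel the prongs in. Fully in, the spanner's head rests on this face
- glass_pot: bystander: small open glass pot, 29 mm wide, 28 mm high; origin under its centre
- loupe: bystander: black loupe, 34 mm wide, 31 mm high; origin under its centre
- tweezers: bystander: tweezers lying flat, 129 mm long; origin under their centre
- ring_blank: bystander: plain turned ring, 26 mm wide, 16 mm high; origin under its centre
- parts_box: bystander: clear open box of small parts, 73 x 103 x 32 mm; origin under its centre
- washer (a joint): how far the ring has driven the brass washer below it, m (1 mm a turn): 0.00006 to 0.00015 at first, 0.00025 on the seal; read too coarsely to judge by. The ring turns clockwise (seen from the spanner) against a steady 0.1 N m, for 0.6 to 1.2 rad; on the seal the torque rises by 1.5 N m a radian. 0.17 to 0.4 N m is snug; 0.6 N m (40 N in all on the prongs) is too much. It stays where it is left
Things that resemble listed ones, but are neither listed nor needed, are in the scene too. There is more than one size of the spanner; the one meant has the size given above.

How it is judged:
On the way, in this order (a step that is already met when the one before it is completed fails the run):
1. the spanner stands square in the ring, prongs fully in the slots, before the ring has been turned (z of spanner in the frame of ring_face below -0.0028 m and distance between spanner and ring_face below 0.006 m and angle between the z axis of spanner and the z axis of ring_face, either way round below 0.09 rad and value of joint washer below 0.00017 m), for 0.2 s.
2. the ring is screwed down to its seal (value of joint washer above 0.00024 m), for 0.1 s.
At the end, for the whole second after the job is handed in: The ring is screwed down onto its seal (washer at 0.24 mm or more) and the spanner stands released and at rest, upright within 6 degrees, prongs down on the floor of its stand's well, within 6 mm of the well's centre (value of joint washer above 0.00024 m and horizontal distance between spanner and spanner_stand below 0.006 m and angle between spanner's own z axis and vertical below 0.1 rad and height (world z) of spanner below 0.009 m and linear speed of spanner below 0.02 m/s); the robot touches nothing.
It fails at once if the lens cell or its ring is pressed hard or overtightened: contact forces on it of more than 40 N in all (contact force between cradle and anything else above 40 N).
It fails at once if the spanner is cocked by more than 8 degrees while its prongs are in the slots (z of spanner in the frame of ring_face below -0.001 m and distance between spanner and ring_face below 0.008 m and angle between the z axis of spanner and the z axis of ring_face, either way round above 0.14 rad).
It fails at once if another thing on the bench is shifted by more than 30 mm (distance of any of glass_pot, loupe, tweezers, ring_blank, parts_box from where it was at the start of the episode above 0.03 m).
It also fails if it takes over 72 s, if anything falls off the work surface, if the arm or the gripper's body presses on something with over 40 N, if the wrist force passes 120 N, or if a joint passes its speed limit or range.

ROBOT

A 6-joint arm with a two-finger parallel gripper is mounted at the origin on a cart in front of the work surface, level with it; the furniture and walls round the work are solid. World frame = base frame: x ahead of the robot, y to its left, z up, the work surface at z = 0. Lengths are in m, angles in rad, forces in N, time in s.
With the tool pointing down it reaches from about 0.35 to 0.975 m from the base axis. Payload 4.9 kg.
Tool frame: the origin (TCP) lies at the very end of the fingers, on their centre line; the grasp point (between the pads) lies 19 mm behind it; y points along the fingers, z is the direction in which the jaws open and shut, and the axes are right-handed (so a half turn about y gives the same grasp; the last joint's range is limited). The gripper opens to 85 mm and grips with 20 to 120 N. Pads are 22 mm wide; open, the fingers measure 114 mm over their backs; the gripper's body (76 mm by 85 mm) begins 54 mm behind the grasp point. The pads swing forward as they close: fully open they stand 13 mm farther back than shut.
Start: joints at [-1.353, 0.053, 1.613, -0, 1.476, -0.119], TCP at [0.207, -0.59, 0.231] pointing down, gripper open.
Joint ranges: [-3.01, 3.01], [-1.01, 2.22], [0.06, 2.58], [-1.02, 4.17], [0.09, 2.62], [-3.14, 3.14]. Speed limits (rad/s): [2.57, 2.57, 3.14, 3.14, 3.14, 3.14].

INTERFACE

Orientations are given as a rotation vector (axis times angle).
In Python, from station import ctrl gives the robot as it stands.
- The arm moves only by the tool arm_command, never from a script. Its argument "steps" is a list of rows, each a list of 3 entries, a list of its own where there are three numbers: the shift along the tool's x, y, z in m, then the turn, a rotation vector about the tool's x, y, z in degrees, then the opening, from 0 (shut) to 1 (fully open). In form: [[[dx, dy, dz], [ax, ay, az], gripper], ...]. A call has 1 to 5 rows; each row is the pose to reach, as a shift and turn from the pose measured when the call began, along the tool's axes at that moment; what a row does not reach only later rows make up. A row lasts 1/10 s, in which the tool goes at most 50 mm and 8.59 degrees, less where a joint would pass 70% of its speed; a pose out of reach is approached as far as the arm can. A call with a gripper value outside its range is refused whole. The fingers move at their own pace and stop on an object; "force" is the grip in N (left out, the last holds). Time passes only in rows, so rows that repeat a pose let the fingers close. It gives the time, the measured TCP pose, the force and the opening at its end, in the units of the state.
- ctrl.get_obs(): the state, without advancing time (a new reading comes with each control period).
- ctrl.get_image(name): name is "scene" or "top" or "wrist"; returns a dict with "img" (384x512x3 uint8, red, green, blue), "camera_matrix" (3x3 intrinsics, pixels), "k1" (the pictures are not rectified: a ray, as slopes to the right and down, at radius r is drawn at 1 + k1 r^2 times it, then the intrinsics apply), "world_from_camera" (4x4, takes a point from camera to world coordinates). Camera axes: x right, y up, looking along -z (the intrinsics and any distortion apply to the point x, -y, -z); pixel columns grow to the right and rows downward; lengths in m; the calibration is good to about 2 mm. A picture is of the moment at which its call begins. There is no depth.
- ctrl.finish_job(): hands the job in, once; it reports no verdict.
Trained networks look in a picture, given as the dict that the camera call returned (one of the last four; its "shot" number tells which), for a name from the list of things; names that differ only in an ending like _2 or _b are one class to them, and where a whole thing is asked for, a point or a joint stands for the part that bears it (a point fixed in the world has none). Each returns a list of dicts, best first, with "confidence" (0 to 1); they miss things now and then, are a little off and sometimes report something else, mostly with a low value. They report only what shows in the picture. A call takes as long as a camera call. They do not tell look-alikes from the thing itself.
- ctrl.boxes_of(picture, name): "position" ([row, column] in pixels, amid what is visible of it).
The state is a dict: "t": time; "q": joint angles; "dq": joint speeds; "effort": joint torques, N m; "tool_pos": TCP position; "tool_rot": TCP orientation; "contact_force": force on the tool from outside, world axes, zero at the start; "wrist_torque": the same for the moment, N m; "opening": finger opening in m.
Only numpy, scipy, OpenCV 4.12 (cv2) and the standard library are available. Lean on these libraries where they do the work, as an engineer would, in place of code of your own. Each camera call takes 0.05 s, during which the arm holds its last target.

## Working session

There is one attempt and no reset: what is moved stays moved. The work goes in short steps, Python scripts to look and compute and a tool call to move; the robot and the scene stay as the last step left them, time stands still between calls to the robot, and variables do not carry over. Pictures are saved under pics/ and viewed, and the job is handed in when it is done.

Besides the shell and the picture viewer there is one more tool, called after ">>>" in YAML: its name, and indented under it one key for each argument. arm_command: Moves the arm, as the interface text tells. Its arguments: {"type":"object","properties":{"steps":{"type":"array"},"force":{"type":"number"}},"required":["steps"]}

```bash
ls; mkdir -p pics
cat > h.py <<'E'
import numpy as np, cv2
from station import ctrl
from scipy.spatial.transform import Rotation as R
def shot(cam,fn=None):
    p=ctrl.get_image(cam)
    if fn: cv2.imwrite('pics/'+fn,p['img'][:,:,::-1])
    return p
def ray(p,row,col):
    K=np.array(p['camera_matrix']);T=np.array(p['world_from_camera'])
    u=(col-K[0,2])/K[0,0];v=(row-K[1,2])/K[1,1]
    x,y=u,v
    for _ in range(30):
        s=1+p['k1']*(x*x+y*y); x,y=u/s,v/s
    d=T[:3,:3]@np.array([x,-y,-1.]);return T[:3,3],d/np.linalg.norm(d)
def onz(p,row,col,z):
    o,d=ray(p,row,col);return o+d*(z-o[2])/d[2]
def proj(p,X):
    K=np.array(p['camera_matrix']);T=np.array(p['world_from_camera'])
    c=T[:3,:3].T@(np.asarray(X,float)-T[:3,3]);x,y=c[0]/-c[2],-c[1]/-c[2]
    s=1+p['k1']*(x*x+y*y);return np.array([K[1,1]*y*s+K[1,2],K[0,0]*x*s+K[0,2]])
def tri(rays):
    A=0;b=0
    for o,d in rays:
        M=np.eye(3)-np.outer(d,d);A=A+M;b=b+M@o
    X=np.linalg.solve(A,b)
    return X,[np.linalg.norm((np.eye(3)-np.outer(d,d))@(X-o)) for o,d in rays]
def crop(p,fn,r0,r1,c0,c1,k):
    im=p['img'][r0:r1,c0:c1,::-1];cv2.imwrite('pics/'+fn,cv2.resize(im,None,fx=k,fy=k,interpolation=cv2.INTER_CUBIC))
def toolR(): return R.from_rotvec(ctrl.get_obs()['tool_rot']).as_matrix()
E
python3 - <<'E'
from h import *
np.set_printoptions(precision=4,suppress=True)
for c in ['scene','top','wrist']:
    p=shot(c,c+'0.png');print(c,p['camera_matrix'],p['k1'],p['world_from_camera'])
    for n in ['spanner','spanner_stand','cradle','cell_mouth','ring_face','spanner_grip','glass_pot','loupe','ring_blank','parts_box','tweezers']:
        print(n,[(np.round(b['position'],1),round(b['confidence'],2)) for b in ctrl.boxes_of(p,n)])
o=ctrl.get_obs();print(o);print(toolR())
E
```

```text
pics
scene [[366.8525   0.     258.7864]
 [  0.     366.8525 194.3125]
 [  0.       0.       1.    ]] -0.048016470214151584 [[ 0.6514  0.3434 -0.6765 -0.038 ]
 [-0.7586  0.3072 -0.5745 -0.7605]
 [ 0.0105  0.8875  0.4607  0.4759]
 [ 0.      0.      0.      1.    ]]
spanner [(array([214.9, 201.1]), 0.8), (array([244.2, 204. ]), 0.63), (array([187.8, 241.7]), 0.59), (array([206.5, 171.5]), 0.56), (array([219., 347.]), 0.2)]
spanner_stand [(array([243.7, 202.2]), 0.8)]
cradle [(array([249.2, 288.1]), 0.63)]
cell_mouth [(array([231.4, 285.7]), 0.88)]
ring_face [(array([232.2, 287.3]), 0.84), (array([245.7, 203.9]), 0.67), (array([197.4, 248.1]), 0.38)]
spanner_grip [(array([214.3, 197.9]), 0.92), (array([207.8, 171.1]), 0.8), (array([188.5, 239.2]), 0.72)]
glass_pot [(array([196.4, 250.2]), 0.6)]
loupe [(array([218.4, 348.9]), 0.39)]
ring_blank []
parts_box [(array([248.3, 287.6]), 0.48)]
tweezers [(array([290.9, 265.7]), 0.8), (array([215.9, 200.5]), 0.46)]
top [[433.817    0.     253.8523]
 [  0.     433.817  185.118 ]
 [  0.       0.       1.    ]] -0.14688516843474422 [[ 0.0673  0.977
[... 958 characters left out ...]
0.      1.    ]]
spanner []
spanner_stand []
cradle []
cell_mouth []
ring_face []
spanner_grip []
glass_pot []
loupe []
ring_blank []
parts_box []
tweezers []
{'t': 1.8, 'q': array([-1.353 ,  0.0527,  1.6129, -0.    ,  1.476 , -0.119 ]), 'dq': array([ 0.0008, -0.0001, -0.    , -0.001 ,  0.0008, -0.0007]), 'effort': array([ -0.0014, -39.3667, -37.0452,  -0.0002,   0.0005,  -0.    ]), 'tool_pos': array([ 0.2066, -0.5898,  0.2313]), 'tool_rot': array([-0.3466,  2.0388, -2.0388]), 'contact_force': array([-0.4944, -0.2691, -0.5941]), 'wrist_torque': array([-0.0476, -0.0034,  0.0313]), 'opening': 0.08569904022226367}
[[-0.9438 -0.      0.3305]
 [-0.3305  0.     -0.9438]
 [ 0.     -1.     -0.    ]]
```

View images.

Run:
```python
import cv2
a=cv2.imread('pics/scene0.png')[130:330,120:400];cv2.imwrite('pics/scene0c.png',cv2.resize(a,None,fx=2.8,fy=2.8,interpolation=cv2.INTER_CUBIC))
a=cv2.imread('pics/top0.png')[100:300,120:380];cv2.imwrite('pics/top0c.png',cv2.resize(a,None,fx=3,fy=3,interpolation=cv2.INTER_CUBIC))
```

```text
(no output)
```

View pics/scene0c.png

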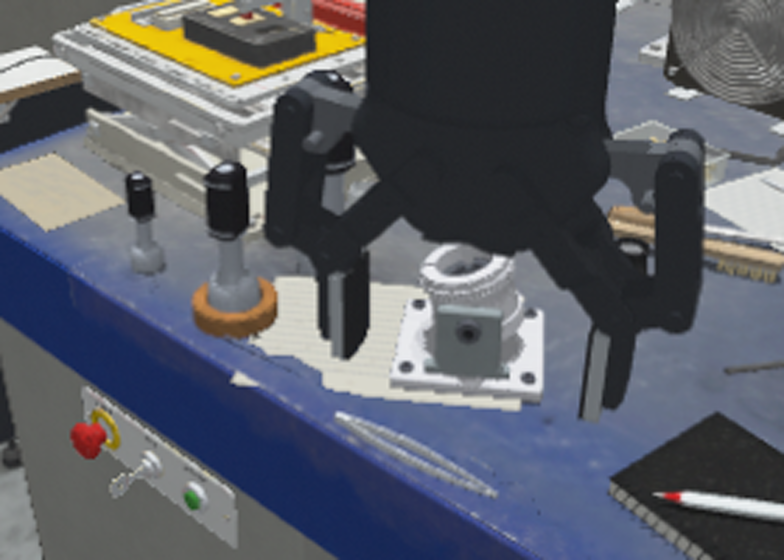

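View pics/top0c.png

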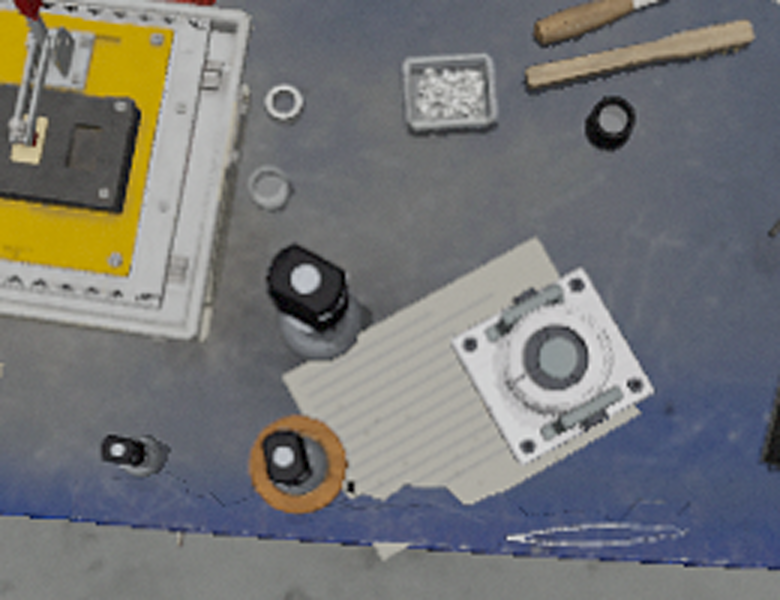

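Run:
```python
from h import *
np.set_printoptions(precision=4,suppress=True)
p=shot('top');s=shot('scene')
f=lambda x,y:(100+(y+.5)/3-.5,120+(x+.5)/3-.5)
g=lambda x,y:(130+(y+.5)/2.8-.5,120+(x+.5)/2.8-.5)
print('stand top',onz(p,*f(298,464),.018))
print('handle top',onz(p,*f(285,457),.132))
print('handle big',onz(p,*f(307,279),.15), 'small',onz(p,*f(128,450),.09))
print('plate corners',[onz(p,*f(*c),.008)[:2] for c in [(580,268),(652,388),(524,464),(454,345)]])
print('ringcentre',[onz(p,*f(556,357),z) for z in (.06,.07,.08)])
print('index',onz(p,*f(515,380),.07))
print('scene stand top',onz(s,*g(235,300),.018),'handle top',onz(s,*g(227,168),.132))
print('tri ring',tri([ray(p,*f(556,357)),ray(s,*g(470,263))]))
for n,c in dict(pot=(270,187),loupe=(610,123),blank=(284,103),tw1=(508,540),tw2=(688,533)).items(): print(n,onz(p,*f(*c),.01))
```

```text
stand top [ 0.4006 -0.2258  0.018 ]
handle top [ 0.3999 -0.2265  0.132 ]
handle big [ 0.5069 -0.2325  0.15  ] small [ 0.3986 -0.1216  0.09  ]
plate corners [array([ 0.5542, -0.4162]), array([ 0.4708, -0.4713]), array([ 0.4116, -0.383 ]), array([ 0.4923, -0.3289])]
ringcentre [array([ 0.4816, -0.3959,  0.06  ]), array([ 0.4802, -0.3947,  0.07  ]), array([ 0.4789, -0.3936,  0.08  ])]
index [ 0.4632 -0.3683  0.07  ]
scene stand top [ 0.3983 -0.2313  0.018 ] handle top [ 0.4025 -0.2279  0.132 ]
tri ring (array([ 0.4801, -0.395 ,  0.0818]), [np.float64(0.0021422468989333813), np.float64(0.002142246898933235)])
pot [ 0.5984 -0.1884  0.01  ]
loupe [ 0.6643 -0.4341  0.01  ]
blank [ 0.6629 -0.193   0.01  ]
tw1 [ 0.3584 -0.3745  0.01  ]
tw2 [ 0.3704 -0.5002  0.01  ]
```

>>> arm_command:
  steps:
    - [[-0.302,-0.04,-0.279],[0,0,0],1]
    - [[-0.302,-0.04,-0.279],[0,0,0],1]
    - [[-0.302,-0.04,-0.279],[0,0,0],1]
    - [[-0.302,-0.04,-0.279],[0,0,0],1]
    - [[-0.302,-0.04,-0.279],[0,0,0],1]

```text
t: 2.4
tool_pos: [0.3238, -0.3684, 0.2558]
tool_rot: [-0.345, 2.039, -2.039]
contact_force: [1.0, 0.6, 0.0]
opening: 0.0858
```

Run:
```python
from h import *
np.set_printoptions(precision=4,suppress=True)
o=ctrl.get_obs();T=toolR();print(o['t'],o['tool_pos'],T.T@(np.array([.40,-.227,.27])-o['tool_pos']))
p=shot('wrist','w1.png')
```

```text
2.4 [ 0.3238 -0.3684  0.2558] [-0.1186 -0.0142 -0.1083]
```

View pics/w1.png

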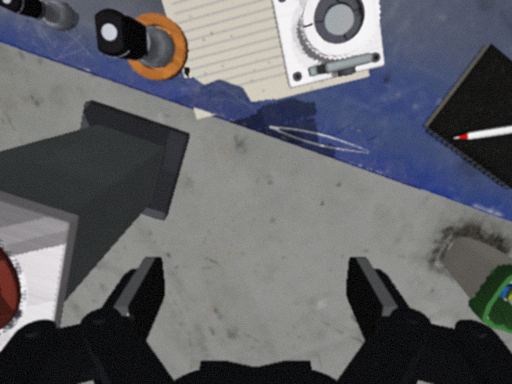

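>>> arm_command:
  steps:
    - [[-0.119,-0.014,-0.108],[0,0,0],1]
    - [[-0.119,-0.014,-0.108],[0,0,0],1]
    - [[-0.119,-0.014,-0.108],[0,0,0],1]
    - [[-0.119,-0.014,-0.108],[0,0,0],1]
    - [[-0.119,-0.014,-0.108],[0,0,0],1]

```text
t: 2.95
tool_pos: [0.4039, -0.2198, 0.2723]
tool_rot: [-0.349, 2.032, -2.029]
contact_force: [0.2, -0.2, -1.3]
opening: 0.0852
```

Run:
```python
from h import *
np.set_printoptions(precision=4,suppress=True)
o=ctrl.get_obs();T=toolR();print(o['t'],o['tool_pos'],o['q'])
p=shot('wrist','w2.png')
print([ (b['position'],b['confidence']) for b in ctrl.boxes_of(p,'spanner_grip')])
```

```text
2.95 [ 0.4039 -0.2198  0.2723] [-0.6636 -0.3825  1.9305  0.0052  1.5908  0.5609]
[([171.3, 259.6], 0.68), ([129.0, 165.3], 0.65), ([79.7, 311.2], 0.63)]
```

View pics/w2.png

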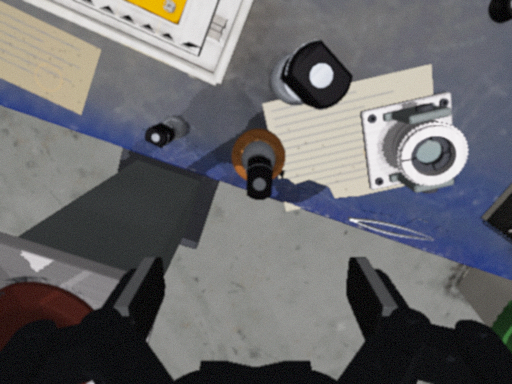

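Run:
```python
import cv2
a=cv2.imread('pics/w2.png')
b=a[115:215,205:315];cv2.imwrite('pics/w2c.png',cv2.resize(b,None,fx=7,fy=6*7/6,interpolation=cv2.INTER_CUBIC)[:600*2:1][:700] if 0 else cv2.resize(b,None,fx=5.8,fy=5.8,interpolation=cv2.INTER_CUBIC))
b=a[70:220,340:490];cv2.imwrite('pics/w2d.png',cv2.resize(b,None,fx=4,fy=4,interpolation=cv2.INTER_CUBIC))
```

```text
(no output)
```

View pics/w2c.png

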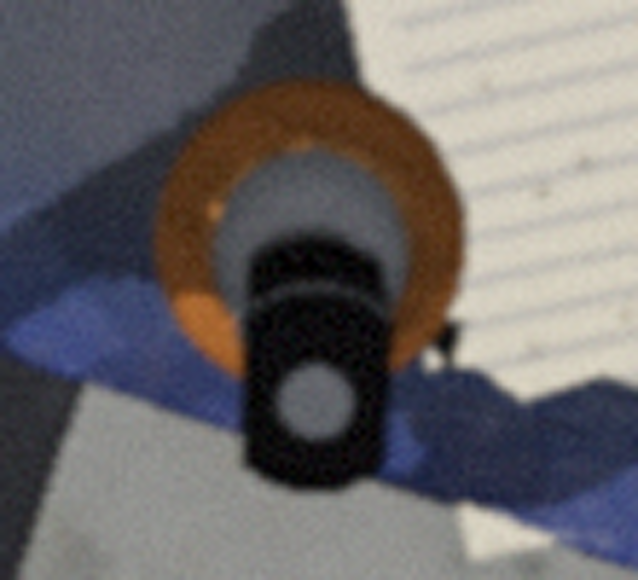

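View pics/w2d.png

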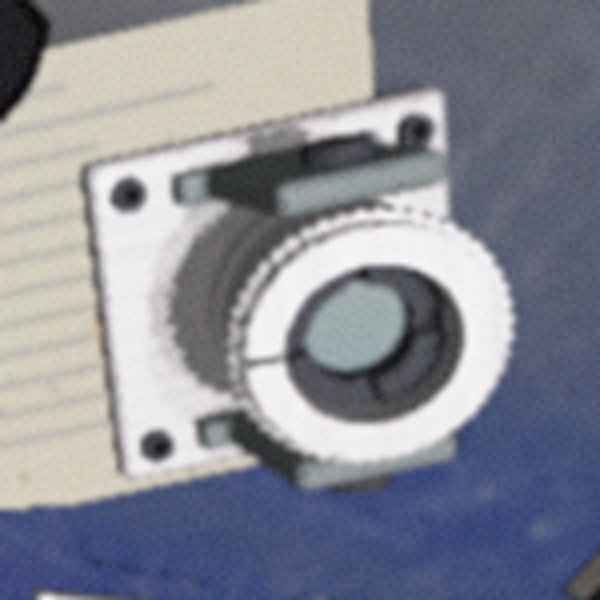

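Run:
```python
from h import *
np.set_printoptions(precision=4,suppress=True)
p=shot('wrist');o=ctrl.get_obs();print(o['tool_pos'],o['t'])
f=lambda x,y:(115+(y+.5)/5.8-.5,205+(x+.5)/5.8-.5)
g=lambda x,y:(70+(y+.5)/4-.5,340+(x+.5)/4-.5)
print('handle',onz(p,*f(315,402),.132),'stand',onz(p,*f(310,232),.018))
a=onz(p,*f(244,460),.130);b=onz(p,*f(247,320),.130);print('flat dir',np.degrees(np.arctan2(*(a-b)[1::-1])), 'tool x', np.degrees(np.arctan2(*toolR()[:2,0][::-1])))
a=onz(p,*f(385,460),.130);b=onz(p,*f(388,330),.130);print('flat dir',np.degrees(np.arctan2(*(a-b)[1::-1])))
print('width',np.linalg.norm(onz(p,*f(244,400),.130)-onz(p,*f(386,400),.130)))
T=np.array([.4,-.227,.086]);print(toolR().T@(T-o['tool_pos']))
crop(p,'w3.png',100,220,200,320,5)
```

```text
[ 0.4025 -0.2223  0.2715] 3.1
handle [ 0.3998 -0.2258  0.132 ] stand [ 0.403  -0.2248  0.018 ]
flat dir -161.99386402271216 tool x -160.43229952252264
flat dir -160.70587168528948
width 0.022644702534207174
[0.0048 0.1855 0.0038]
```

View pics/w3.png

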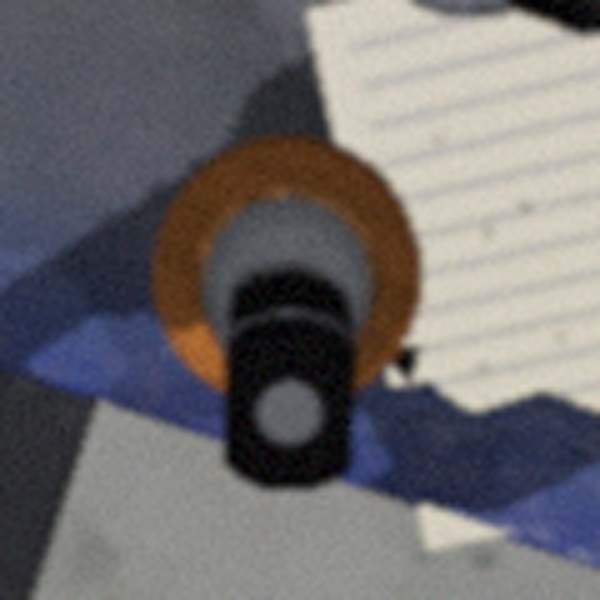

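>>> arm_command:
  steps:
    - [[0.005,0.04,0.004],[0,0,0],1]
    - [[0.005,0.08,0.004],[0,0,0],1]
    - [[0.005,0.12,0.004],[0,0,0],1]
    - [[0.005,0.155,0.004],[0,0,0],1]
    - [[0.005,0.186,0.004],[0,0,0],1]
  force: 60

```text
t: 3.6
tool_pos: [0.3984, -0.2281, 0.0831]
tool_rot: [-0.346, 2.04, -2.033]
contact_force: [0.8, -0.3, 0.4]
opening: 0.0855
```

>>> arm_command:
  steps:
    - [[0,0,0],[0,0,0],1]
    - [[0,0,0],[0,0,0],1]

```text
t: 3.8
tool_pos: [0.3975, -0.2288, 0.0828]
tool_rot: [-0.345, 2.043, -2.034]
contact_force: [0.1, 0.3, -0.3]
opening: 0.085
```

Run:
```python
from h import *
np.set_printoptions(precision=4,suppress=True)
o=ctrl.get_obs();T=toolR();print(o['t'],o['tool_pos'],o['contact_force'],T.T@(np.array([.4,-.2265,.086])-o['tool_pos']))
p=shot('wrist','w4.png')
```

```text
3.8 [ 0.3975 -0.2288  0.0828] [ 0.0679  0.3467 -0.3359] [-0.0031 -0.0032 -0.0013]
```

View pics/w4.png

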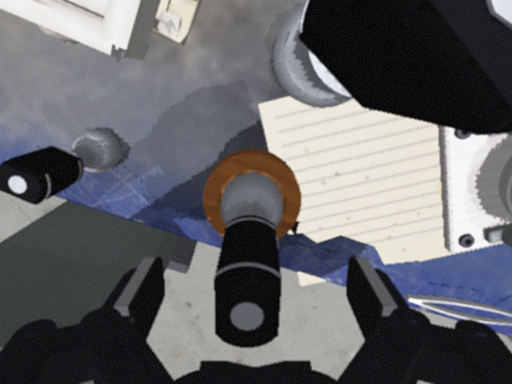

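>>> arm_command:
  steps:
    - [[-0.003,-0.003,-0.002],[0,0,0],1]
    - [[-0.003,-0.003,-0.002],[0,0,0],0]
    - [[-0.003,-0.003,-0.002],[0,0,0],0]
    - [[-0.003,-0.003,-0.002],[0,0,0],0]
    - [[-0.003,-0.003,-0.002],[0,0,0],0]
  force: 60

```text
t: 4.35
tool_pos: [0.4009, -0.2265, 0.0876]
tool_rot: [-0.343, 2.038, -2.035]
contact_force: [-0.4, -0.2, 0.1]
opening: 0.0286
```

>>> arm_command:
  steps:
    - [[0,0,0],[0,0,0],0]
    - [[0,0,0],[0,0,0],0]
    - [[0,0,0],[0,0,0],0]

```text
t: 4.65
tool_pos: [0.4009, -0.2264, 0.0876]
tool_rot: [-0.343, 2.039, -2.035]
contact_force: [-0.3, -0.1, 0.4]
opening: 0.0234
```

Run:
```python
from h import *
np.set_printoptions(precision=4,suppress=True)
o=ctrl.get_obs();T=toolR();print(o['t'],o['tool_pos'],o['contact_force'],o['wrist_torque'],o['opening'])
print(T)
p=shot('wrist','w5.png')
```

```text
4.65 [ 0.4009 -0.2264  0.0876] [-0.3213 -0.1272  0.3934] [0.1378 0.0182 0.0292] 0.023364561174108782
[[-0.9436  0.0033  0.3311]
 [-0.3311  0.0024 -0.9436]
 [-0.0039 -1.     -0.0012]]
```

View pics/w5.png

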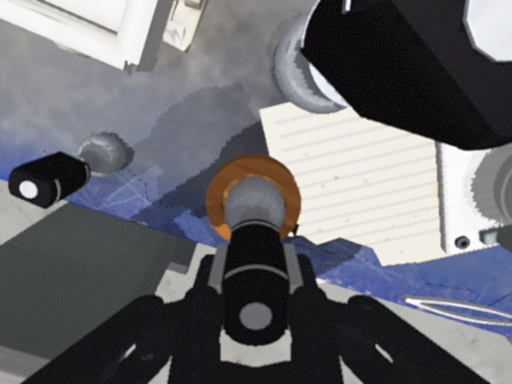

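>>> arm_command:
  steps:
    - [[0,-0.01,0],[0,0,0],0]
    - [[0,-0.04,0],[0,0,0],0]
    - [[0,-0.08,0],[0,0,0],0]
    - [[0,-0.12,0],[0,0,0],0]
  force: 100

```text
t: 5.1
tool_pos: [0.3997, -0.2262, 0.2083]
tool_rot: [-0.345, 2.041, -2.034]
contact_force: [0.8, -1.1, -1.2]
opening: 0.0231
```

```bash
cat >> h.py <<'E'
CX=np.array([.579,-.815,0]);CX/=np.linalg.norm(CX)   # cradle/cell horizontal x
A=np.radians(15)
MOUTH=np.array([.479,-.3937,.08])
def cellframe():
    z=np.cos(A)*np.array([0,0,1])-np.sin(A)*CX
    x=np.cos(A)*CX+np.sin(A)*np.array([0,0,1]);y=np.cross(z,x)
    return np.c_[x,y,z]
def insertR(delta): # tool y=-cell z, tool z = cell x turned by delta about cell z
    C=cellframe(); 
    zt=C@np.array([np.cos(delta),np.sin(delta),0]);yt=-C[:,2]
    return np.c_[np.cross(yt,zt),yt,zt]
def move(P,Rt,show=True):
    o=ctrl.get_obs();T=toolR()
    d=T.T@(P-o['tool_pos']);r=np.degrees(R.from_matrix(T.T@Rt).as_rotvec())
    print('t',o['t'],'shift',np.round(d,4),'turn',np.round(r,2),'n',np.linalg.norm(d)/.05,np.linalg.norm(r)/8.59)
E
python3 - <<'E'
from h import *
np.set_printoptions(precision=4,suppress=True)
o=ctrl.get_obs();print(o['tool_pos'],o['contact_force'],o['wrist_torque'],o['opening'])
Rt=insertR(0);print(Rt)
P=MOUTH+cellframe()[:,2]*.122+Rt[:,0]*.083
print(P);move(P,Rt)
E
```

```text
[ 0.3997 -0.2262  0.2083] [ 0.8204 -1.1014 -1.2193] [ 0.0035 -0.0209 -0.0275] 0.02312339443654835
[[-0.8152  0.1499  0.5594]
 [-0.5792 -0.211  -0.7874]
 [-0.     -0.9659  0.2588]]
[ 0.393  -0.416   0.1978]
t 5.1 shift [0.0692 0.0097 0.177 ] turn [ 15.04 -15.99   1.92] n 3.8055345274045482 2.565375406398814
```

>>> arm_command:
  steps:
    - [[0.018,0.0,0.045],[3.8,-4,0.5],0]
    - [[0.036,0.0,0.09],[7.5,-8,1],0]
    - [[0.055,0.005,0.135],[11.3,-12,1.5],0]
    - [[0.069,0.01,0.177],[15,-16,1.9],0]
    - [[0.069,0.01,0.177],[15,-16,1.9],0]

```text
t: 5.6
tool_pos: [0.3912, -0.4185, 0.1963]
tool_rot: [-0.507, 1.59, -2.069]
contact_force: [-0.1, 0.4, -2.2]
opening: 0.0232
```

>>> arm_command:
  steps:
    - [[0,0,0],[0,0,0],0]
    - [[0,0,0],[0,0,0],0]

```text
t: 5.8
tool_pos: [0.391, -0.4179, 0.196]
tool_rot: [-0.507, 1.592, -2.068]
contact_force: [0.6, -0.5, -2.9]
opening: 0.0234
```

Run:
```python
from h import *
np.set_printoptions(precision=4,suppress=True)
p=shot('wrist','w6.png');o=ctrl.get_obs();print(o['t'],o['tool_pos'],o['q'],o['contact_force']);print(toolR())
s=shot('scene','s6.png');t=shot('top','t6.png')
import pickle;pickle.dump((p,s,t,o),open('v6.pkl','wb'))
print([ (b['position'],b['confidence']) for b in ctrl.boxes_of(p,'ring_face')])
print([ (b['position'],b['confidence']) for b in ctrl.boxes_of(p,'cell_mouth')])
q=proj(p,MOUTH);print(q)
r,c=[int(x) for x in q]
crop(p,'w6c.png',max(0,r-60),r+60,c-60,c+60,5);print(max(0,r-60),c-60)
```

```text
5.85 [ 0.3913 -0.4177  0.1963] [-0.9461 -0.2172  1.9417 -0.0042  1.1583  0.0106] [-1.1941  0.6301 -2.2676]
[[-0.8167  0.1466  0.5581]
 [-0.5771 -0.2099 -0.7893]
 [ 0.0015 -0.9667  0.256 ]]
[([74.6, 254.8], 0.9)]
[([77.3, 255.9], 0.74), ([266.7, 253.1], 0.73), ([42.5, 25.9], 0.24)]
[ 79.3522 256.3106]
19 196
```

View pics/w6.png

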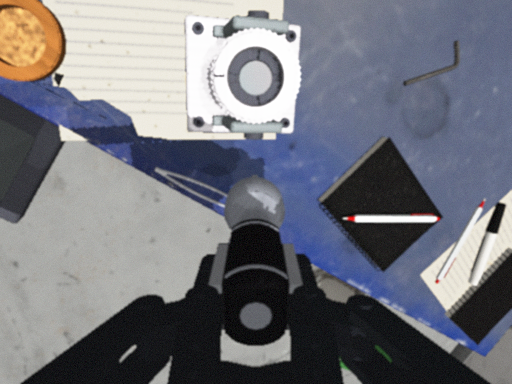

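View pics/w6c.png

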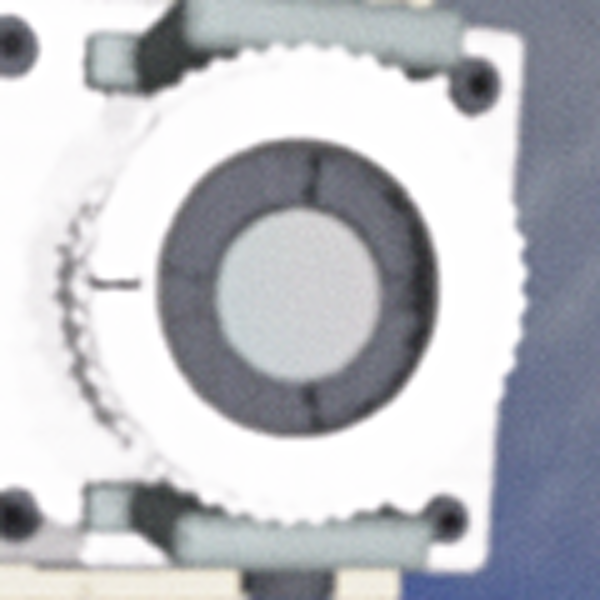

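View pics/s6.png

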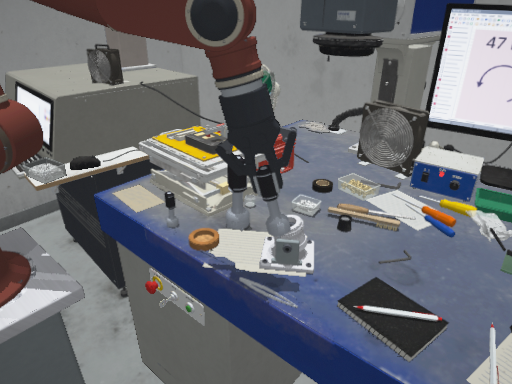

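View pics/t6.png

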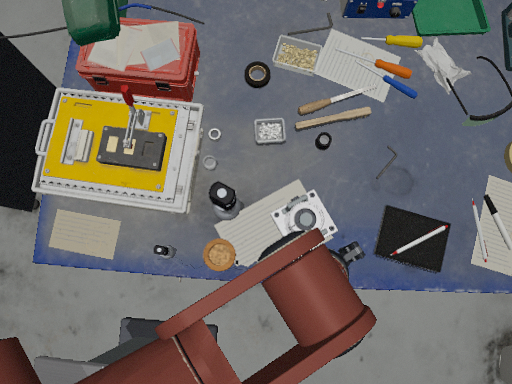

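Run:
```python
from h import *
import pickle
p,s,t,o=pickle.load(open('v6.pkl','rb'))
im=p['img'][40:116,220:292,::-1].astype(float)
im=cv2.resize(im,None,fx=8,fy=7.8,interpolation=cv2.INTER_CUBIC)
im=cv2.GaussianBlur(im,(0,0),4)
g=np.clip((im-50)*255/90,0,255)
cv2.imwrite('pics/w6e.png',g)
```

```text
[ WARN:0@0.594] global loadsave.cpp:1063 imwrite_ Unsupported depth image for selected encoder is fallbacked to CV_8U.
```

View pics/w6e.png

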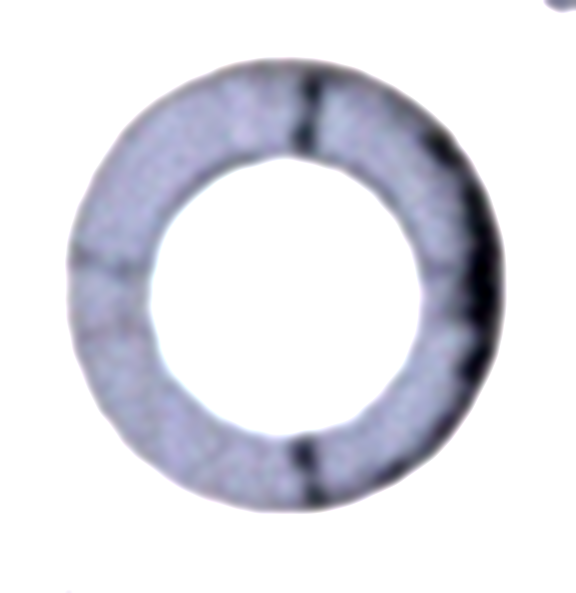

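```bash
cat > fit.py <<'E'
from h import *
import pickle
from scipy.optimize import least_squares
np.set_printoptions(precision=4,suppress=True)
p,s,t,o=pickle.load(open('v6.pkl','rb'))
T=R.from_rotvec(o['tool_rot']).as_matrix();P0=o['tool_pos']
def edge(img,c,rmax,rmin,thr):
    # radial search for dark->bright boundary from centre
    g=cv2.GaussianBlur(cv2.cvtColor(img,cv2.COLOR_RGB2GRAY).astype(np.float32),(0,0),.7)
    pts=[]
    for a in np.radians(np.arange(0,360,5)):
        rr=np.arange(rmin,rmax,.1)
        v=cv2.remap(g,(c[1]+rr*np.cos(a)).astype(np.float32)[None],(c[0]+rr*np.sin(a)).astype(np.float32)[None],cv2.INTER_LINEAR)[0]
        i=np.where((v[1:]>=thr)&(v[:-1]<thr))[0]
        if len(i): pts.append((c[0]+rr[i[0]]*np.sin(a),c[1]+rr[i[0]]*np.cos(a)))
    return np.array(pts)
we=edge(p['img'],(78,256),36,20,170)
top=cv2.imread('pics/top0.png')[:,:,::-1].copy()
te=edge(top,(218.5,304.8),17,7,150)
for n,e in (('w',we),('t',te)):
    el=cv2.fitEllipse(e[:,::-1].astype(np.float32));print(n,len(e),el)
def circ(c,n,r,pts,cam):
    res=[]
    for q in pts:
        oo,d=ray(cam,*q);X=oo+d*(np.dot(c-oo,n)/np.dot(d,n));res.append(np.linalg.norm(X-c)-r)
    return np.array(res)
def axis(phi): return np.array([np.sin(A)*np.cos(phi),np.sin(A)*np.sin(phi),np.cos(A)])
phi0=np.arctan2(-CX[1],-CX[0])
for use in ('w','t','wt'):
    def f(v):
        n=axis(v[3]);r=[]
        if 'w' in use:r.append(circ(v[:3],n,.022,we,p))
        if 't' in use:r.append(circ(v[:3],n,.022,te,t))
        r=np.concatenate(r);return np.r_[r*1000,(v[3]-phi0)*5]
    sol=least_squares(f,np.r_[MOUTH,phi0],loss='soft_l1',f_scale=.5)
    c=sol.x[:3];print(use,c,np.degrees(sol.x[3]-phi0),'rms',np.sqrt(np.mean(sol.fun**2)),'tool frame',T.T@(c-P0), 'phi',np.degrees(sol.x[3]))
E
python3 fit.py
```

```text
w 72 ((255.20240783691406, 76.1429672241211), (56.241416931152344, 59.52943801879883), 0.4780067205429077)
t 72 ((304.7840270996094, 218.76382446289062), (22.193981170654297, 22.32613182067871), 74.43514251708984)
w [ 0.4805 -0.3926  0.0766] 0.12196149577093142 rms 0.06885304852304662 tool frame [-0.0875  0.1234 -0.0007] phi 125.51306900871279
t [ 0.4793 -0.3936  0.0753] -0.0773769585292614 rms 0.205704357479927 tool frame [-0.086   0.1247 -0.0009] phi 125.3137305544126
wt [ 0.4798 -0.3933  0.0762] 32.42066220376276 rms 0.5758965151363413 tool frame [-0.0865  0.1239 -0.0007] phi 157.81176971670462
```

Run:
```python
from h import *
import pickle
np.set_printoptions(precision=4,suppress=True)
p,s,t,o=pickle.load(open('v6.pkl','rb'))
crop(p,'w6f.png',5,145,175,315,4.2)
g=lambda x,y:(19+(y+.5)/5-.5,196+(x+.5)/5-.5)
c=np.array([.4803,-.393,.0765]);C=cellframe()
def onplane(q,c,n):
    oo,d=ray(p,*q);return oo+d*(np.dot(c-oo,n)/np.dot(d,n))
for q in [(95,284),(138,284)]: 
    X=onplane(g(*q),c,C[:,2]);print('index in cell',C.T@(X-c)*1000)
h=lambda x,y:(40+(y+.5)/7.8-.5,220+(x+.5)/8-.5)
rc=c-.012*C[:,2]
print('ring c px',proj(p,rc))
for n,q in dict(lens=(286,296),Lup=(80,258),Lupi=(130,270),Llo=(80,337),Lloi=(135,322),T=(316,80),Ti=(305,145),B=(318,495),Bi=(302,450),R1=(430,270),R2=(435,325)).items():
    X=C.T@(onplane(h(*q),rc,C[:,2])-rc)*1000;print(n,X,np.degrees(np.arctan2(X[1],X[0])))
```

```text
index in cell [-31.8499   1.6289  -0.    ]
index in cell [-25.1246   1.5929   0.    ]
ring c px [ 77.6265 255.413 ]
lens [-0.0819  0.0884 -0.    ] 132.8165403947001
Lup [-21.033    3.9273  -0.    ] 169.42342098487276
Lupi [-15.9677   2.7199  -0.    ] 170.33316900850699
Llo [-21.2419  -3.9322   0.    ] -169.51228247581727
Lloi [-15.5622  -2.4531  -0.    ] -171.04210657835034
T [ 2.9594 21.0651 -0.    ] 82.00285783253929
Ti [ 1.8614 14.8535 -0.    ] 82.85698731434758
B [  3.2149 -20.1466   0.    ] -80.93353300153653
Bi [  1.5446 -15.4893  -0.    ] -84.30544137489386
R1 [14.5881  2.6367 -0.    ] 10.2454049723235
R2 [15.1798 -2.8334 -0.    ] -10.572745844907402
```

View pics/w6f.png

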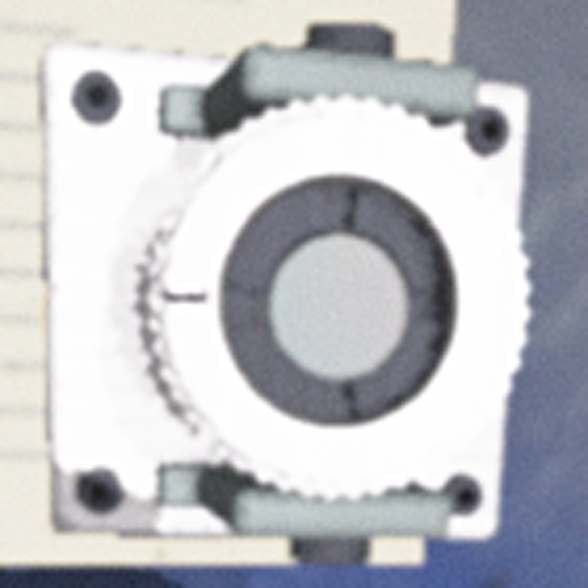

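Run:
```python
from h import *
import pickle
np.set_printoptions(precision=4,suppress=True)
p,s,t,o=pickle.load(open('v6.pkl','rb'))
h=lambda x,y:(5+(y+.5)/4.2-.5,175+(x+.5)/4.2-.5)
for z in (.006,.01):
    a,b,c,d=[onz(p,*h(*q),z) for q in [(97,97),(487,130),(100,490),(465,494)]]
    an=lambda v:np.degrees(np.arctan2(v[1],v[0]))
    print(a,b,c,d);print(an(b-a),an(d-c),an(a-c)-90,an(b-d)-90,np.linalg.norm(b-a),np.linalg.norm(d-c),np.linalg.norm(a-c),np.linalg.norm(b-d), 'CX',an(CX))
    print((a+b+c+d)/4)
```

```text
[ 0.4957 -0.3381  0.006 ] [ 0.5448 -0.4143  0.006 ] [ 0.4245 -0.3838  0.006 ] [ 0.4742 -0.4606  0.006 ]
-57.1524834052145 -57.06948014195948 -57.3306866679995 -56.75762911873975 0.09063876957680941 0.09148412823215801 0.08460227301959183 0.08447133850107287 CX -54.608892487058135
[ 0.4848 -0.3992  0.006 ]
[ 0.495  -0.3381  0.01  ] [ 0.5435 -0.4134  0.01  ] [ 0.4246 -0.3832  0.01  ] [ 0.4737 -0.4591  0.01  ]
-57.152483405214454 -57.0694801419595 -57.3306866679995 -56.75762911873975 0.0895351344251271 0.09037019983033363 0.08357213941503616 0.08344279918048517 CX -54.608892487058135
[ 0.4842 -0.3985  0.01  ]
```

```bash
sed -i "s/^CX=np.array.*$/CX=np.array([np.cos(np.radians(-57.1)),np.sin(np.radians(-57.1)),0])/; s/^MOUTH=.*/MOUTH=np.array([.4802,-.393,.0763])/" h.py; sed -i '/^CX\/=/d' h.py
python3 fit.py
python3 - <<'E'
from h import *
import pickle
np.set_printoptions(precision=4,suppress=True)
p,s,t,o=pickle.load(open('v6.pkl','rb'))
T=R.from_rotvec(o['tool_rot']).as_matrix();P0=o['tool_pos']
crop(p,'w6g.png',165,345,195,315,4);print(CX,MOUTH)
# expected handle dot
print(proj(p,P0+T@[0,-.0444,0]),proj(p,P0+T@[0.0,.0816-.004,0]), proj(p,P0+T@[0.0,.0816-.072,0]))
g=lambda x,y:(x,y)
oo,d=ray(p,316,256); dd=T.T@d;q=T.T@(oo-P0);k=(-.0444-q[1])/dd[1];print('dot tool',q+k*dd)
E
```

```text
w 72 ((255.20240783691406, 76.1429672241211), (56.241416931152344, 59.52943801879883), 0.4780067205429077)
t 72 ((304.7840270996094, 218.76382446289062), (22.193981170654297, 22.32613182067871), 74.43514251708984)
w [ 0.4805 -0.3926  0.0767] 0.23881477330899978 rms 0.06953536399311931 tool frame [-0.0875  0.1234 -0.0007] phi 123.13881477330901
t [ 0.4793 -0.3936  0.0756] -0.15354317413242252 rms 0.20534867755718592 tool frame [-0.086   0.1245 -0.0009] phi 122.7464568258676
wt [ 0.4798 -0.3933  0.0762] 34.87434213804451 rms 0.5834006541397178 tool frame [-0.0865  0.1239 -0.0007] phi 157.77434213804452
[ 0.5432 -0.8396  0.    ] [ 0.4802 -0.393   0.0763]
[316.682  256.9348] [202.4813 256.1322] [247.3868 256.4488]
dot tool [-0.0003 -0.0444 -0.0004]
```

View pics/w6g.png

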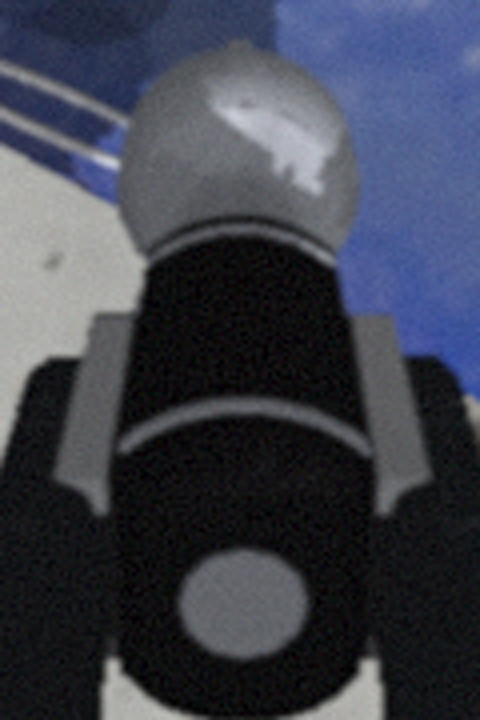

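```bash
sed -i "s/^MOUTH=.*/MOUTH=np.array([.4803,-.3928,.0765])/" h.py
cat >> h.py <<'E'
OFF=np.array([0,.0816,-.0006])
def tip(h,delta,dx=0,dy=0): # tips at height h above mouth plane, cell coords offset
    Rt=insertR(delta);C=cellframe()
    return MOUTH+C@np.array([dx,dy,h])-Rt@OFF,Rt
def where():
    o=ctrl.get_obs();T=toolR();C=cellframe()
    tp=C.T@(o['tool_pos']+T@OFF-MOUTH)
    ax=C.T@(-T[:,1]);xz=C.T@T[:,2]
    print('t %.2f'%o['t'],'tip cell mm',np.round(tp*1000,2),'axis tilt deg',np.round(np.degrees(ax[:2]),2),'yaw',round(np.degrees(np.arctan2(xz[1],xz[0])),2),
      'F cell',np.round(C.T@o['contact_force'],1),'M cell',np.round(C.T@o['wrist_torque'],3),'q6',round(o['q'][5],3),'open',round(o['opening'],4))
E
python3 - <<'E'
from h import *
where()
P,Rt=tip(.03,np.radians(2.5));print(P);move(P,Rt)
E
```

```text
t 6.05 tip cell mm [  4.22 -87.34  41.5 ] axis tilt deg [ 0.11 -0.52] yaw 2.32 F cell [-0.2  1.1 -2.1] M cell [-0.029  0.217  0.033] q6 0.01 open 0.023
[ 0.46494731 -0.36902017  0.18445247]
t 6.05 shift [-0.0881  0.0123 -0.0008] turn [ 0.08 -0.18 -0.53] n 1.7788590488085334 0.0655014652037746
```

>>> arm_command:
  steps:
    - [[-0.044,0.003,0],[0,0,-0.5],0]
    - [[-0.088,0.012,-0.001],[0,-0.2,-0.5],0]
    - [[-0.088,0.012,-0.001],[0,-0.2,-0.5],0]
    - [[-0.088,0.012,-0.001],[0,-0.2,-0.5],0]
    - [[-0.088,0.012,-0.001],[0,-0.2,-0.5],0]

```text
t: 6.55
tool_pos: [0.4645, -0.369, 0.185]
tool_rot: [-0.519, 1.587, -2.073]
contact_force: [-0.4, -0.1, -2.0]
opening: 0.0229
```

Run:
```python
from h import *
where()
p=shot('wrist','w7.png');s=shot('scene')
crop(s,'s7.png',130,280,200,350,4)
P,Rt=tip(.006,np.radians(2.5));print(P);move(P,Rt)
```

```text
t 6.55 tip cell mm [-0.22 -0.33 30.57] axis tilt deg [ 0.07 -0.01] yaw 2.53 F cell [-0.7 -0.4 -1.9] M cell [0.033 0.219 0.028] q6 0.203 open 0.0229
[ 0.46832133 -0.37423561  0.16127025]
t 6.65 shift [-0.0009  0.0247 -0.0001] turn [ 0.05 -0.05 -0.  ] n 0.4934289491390921 0.007953779217972879
```

View pics/w7.png

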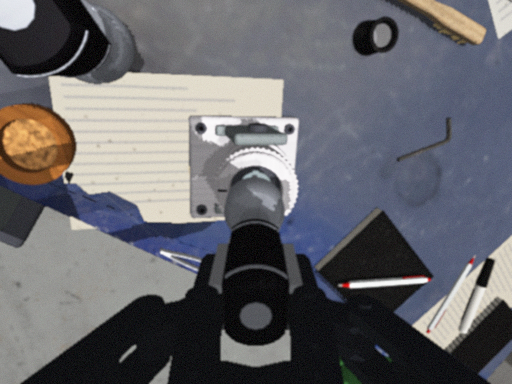

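View pics/s7.png

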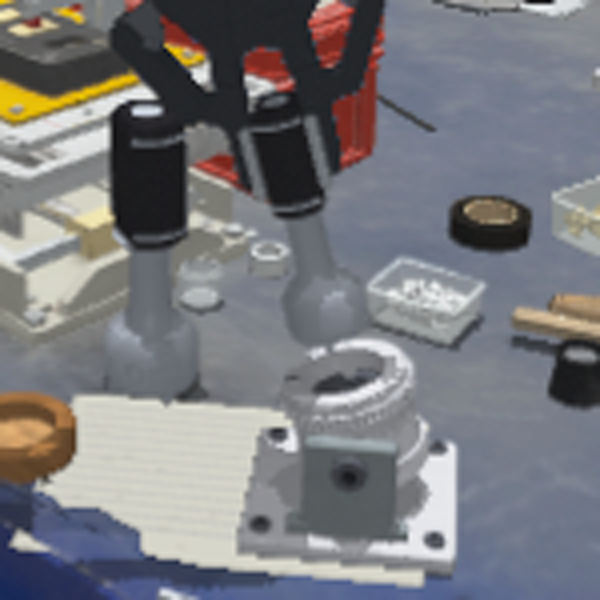

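>>> arm_command:
  steps:
    - [[0,0.015,0],[0,0,0],0]
    - [[-0.0005,0.024,0],[0,0,0],0]
    - [[-0.0005,0.024,0],[0,0,0],0]
    - [[-0.0005,0.024,0],[0,0,0],0]

```text
t: 7.05
tool_pos: [0.4675, -0.3746, 0.1612]
tool_rot: [-0.518, 1.589, -2.074]
contact_force: [-0.3, -1.0, -3.1]
opening: 0.0228
```

Run:
```python
from h import *
where()
p=shot('wrist','w8.png');s=shot('scene')
crop(p,'w8c.png',120,240,190,310,5)
crop(s,'s8.png',160,260,240,340,6)
P,Rt=tip(-.006,np.radians(2.5));print(P);move(P,Rt)
```

```text
t 7.05 tip cell mm [-0.34 -0.92  5.93] axis tilt deg [0.12 0.03] yaw 2.43 F cell [-0.2 -0.8 -3.1] M cell [ 0.026  0.039 -0.02 ] q6 0.204 open 0.0228
[ 0.47000833 -0.37684332  0.14967914]
t 7.15 shift [-0.0005  0.0126  0.0002] turn [ 0.1  -0.06  0.  ] n 0.25220636306449457 0.013821198608461017
```

View pics/w8c.png

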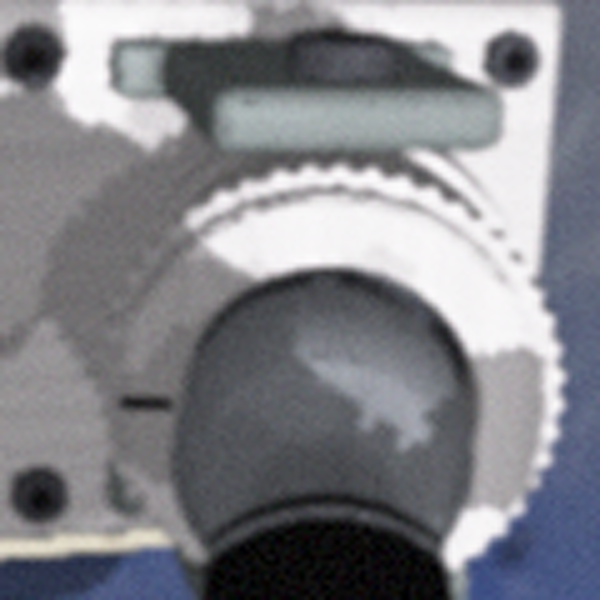

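View pics/s8.png

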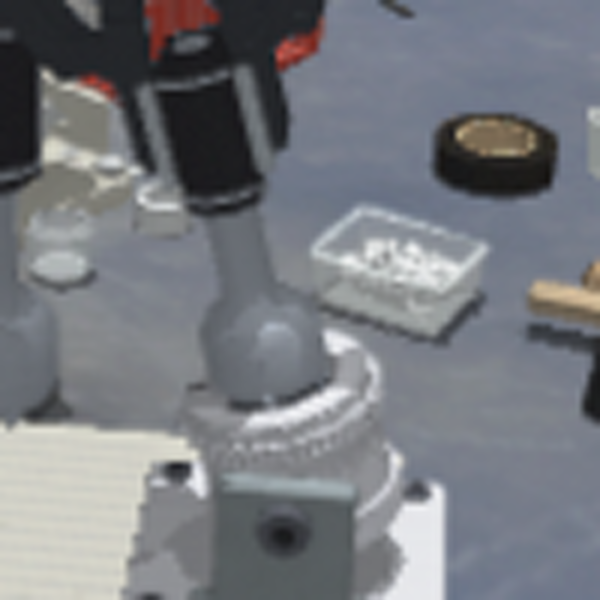

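Run:
```python
from h import *
where()
p=shot('wrist');im=p['img'][:,:,::-1].copy();k=5
r0,c0=120,190
big=cv2.resize(im[r0:240,c0:310],None,fx=k,fy=k,interpolation=cv2.INTER_CUBIC)
C=cellframe();o=ctrl.get_obs();T=toolR()
def dr(X,col):
    q=proj(p,X);cv2.circle(big,(int((q[1]-c0+.5)*k),int((q[0]-r0+.5)*k)),2,col,-1)
for a in np.radians(np.arange(0,360,4)):
    dr(MOUTH+C@[.032*np.cos(a),.032*np.sin(a),0],(0,0,255))
    dr(o['tool_pos']+T@(OFF+[.0205*np.cos(a),-.004,.0205*np.sin(a)]),(0,255,0))
    dr(o['tool_pos']+T@(OFF+[.0205*np.cos(a),-.016,.0205*np.sin(a)]),(0,255,255))
dr(MOUTH+C@[-.032,0,0],(255,0,0));dr(MOUTH+C@[-.025,0,0],(255,0,0))
cv2.imwrite('pics/w8d.png',big)
```

```text
t 7.15 tip cell mm [-0.25 -0.56  6.6 ] axis tilt deg [0.1  0.01] yaw 2.44 F cell [ 0.1 -0.1 -2.7] M cell [-0.011  0.173  0.022] q6 0.204 open 0.0228
```

View pics/w8d.png

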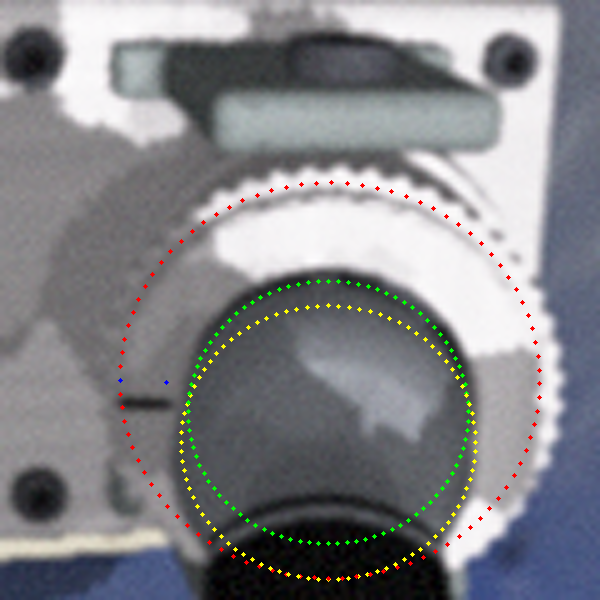

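Run:
```python
from h import *
where()
P,Rt=tip(.0,np.radians(2.5),0.0,-.0013);move(P,Rt)
```

```text
t 7.20 tip cell mm [-0.22 -0.43  6.74] axis tilt deg [ 0.09 -0.  ] yaw 2.45 F cell [-2.  -0.1 -2.9] M cell [-0.019  0.297 -0.034] q6 0.204 open 0.0232
t 7.2 shift [0.0009 0.0067 0.0001] turn [ 0.09 -0.05 -0.01] n 0.13594019856091358 0.01247469106493912
```

>>> arm_command:
  steps:
    - [[0.001,0.002,0],[0,0,0],0]
    - [[0.001,0.004,0],[0,0,0],0]
    - [[0.001,0.0055,0],[0,0,0],0]
    - [[0.001,0.007,0],[0,0,0],0]
    - [[0.001,0.008,0],[0,0,0],0]

```text
t: 7.7
tool_pos: [0.4683, -0.3767, 0.1543]
tool_rot: [-0.517, 1.588, -2.074]
contact_force: [0.1, -0.9, -1.8]
opening: 0.0228
```

Run:
```python
from h import *
where()
```

```text
t 7.70 tip cell mm [ 0.1  -1.36 -1.22] axis tilt deg [ 0.06 -0.01] yaw 2.45 F cell [ 0.3 -0.4 -1.9] M cell [ 0.045  0.067 -0.021] q6 0.202 open 0.0228
```

>>> arm_command:
  steps:
    - [[0,0.001,0],[0,0,0],0]
    - [[0,0.002,0],[0,0,0],0]
    - [[0,0.003,0],[0,0,0],0]

```text
t: 8.0
tool_pos: [0.4687, -0.3774, 0.1514]
tool_rot: [-0.517, 1.588, -2.074]
contact_force: [0.6, -0.3, -2.1]
opening: 0.0231
```

>>> arm_command:
  steps:
    - [[0,0.001,0],[0,0,0],0]
    - [[0,0.002,0],[0,0,0],0]
    - [[0,0.003,0],[0,0,0],0]

```text
t: 8.3
tool_pos: [0.4692, -0.3781, 0.1485]
tool_rot: [-0.517, 1.588, -2.074]
contact_force: [-1.2, 1.4, 0.9]
opening: 0.0229
```

Run:
```python
from h import *
where()
s=shot('scene')
crop(s,'s9.png',160,260,240,340,6)
p=shot('wrist')
crop(p,'w9.png',120,240,190,310,5)
```

```text
t 8.30 tip cell mm [ 0.23 -1.34 -7.31] axis tilt deg [ 0.05 -0.01] yaw 2.45 F cell [-1.6 -0.3  1.4] M cell [-0.022  0.107  0.012] q6 0.202 open 0.0229
```

View pics/s9.png

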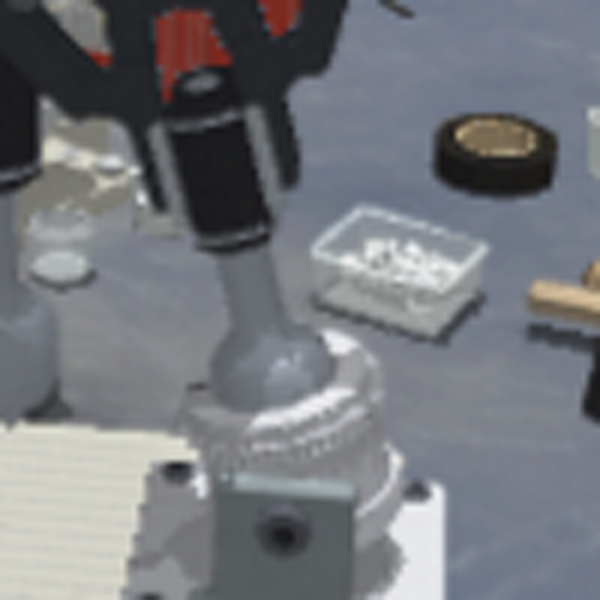

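View pics/w9.png

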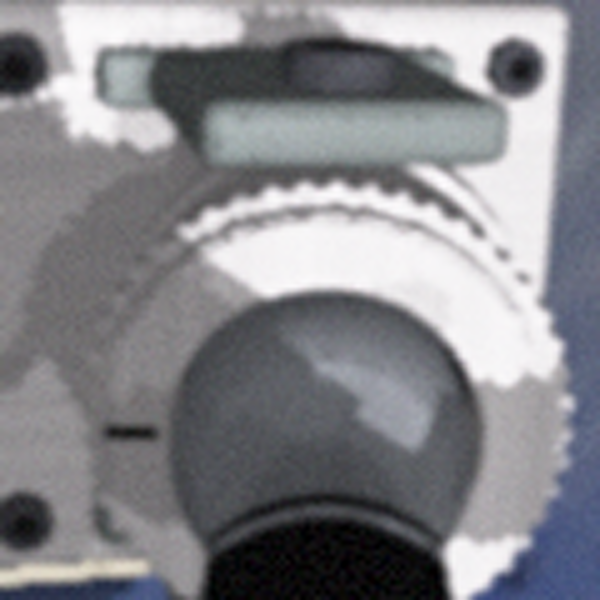

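>>> arm_command:
  steps:
    - [[-0.0004,0.0005,0.0005],[0,0,0],0]
    - [[-0.0004,0.0015,0.0005],[0,0,0],0]
    - [[-0.0004,0.002,0.0005],[0,0,0],0]

```text
t: 8.7
tool_pos: [0.4697, -0.3785, 0.1484]
tool_rot: [-0.519, 1.59, -2.074]
contact_force: [-7.7, 6.9, 11.5]
opening: 0.023
```

Run:
```python
from h import *
where()
```

```text
t 8.70 tip cell mm [ 0.6  -1.19 -7.53] axis tilt deg [0.15 0.04] yaw 2.46 F cell [-6.7 -2.7 13.7] M cell [-0.568  1.62   0.004] q6 0.203 open 0.023
```

>>> arm_command:
  steps:
    - [[0,-0.002,0],[0,0,0],0]
    - [[0.0004,-0.002,-0.0015],[0,0,0],0]
    - [[0.0004,-0.002,-0.0015],[0,0,0],0]

```text
t: 9.0
tool_pos: [0.4688, -0.3775, 0.1504]
tool_rot: [-0.517, 1.587, -2.075]
contact_force: [0.8, -0.7, -0.4]
opening: 0.0232
```

Run:
```python
from h import *
where()
```

```text
t 9.00 tip cell mm [ 0.06 -1.38 -5.23] axis tilt deg [0.02 0.  ] yaw 2.45 F cell [ 0.9  0.3 -0.6] M cell [ 0.13  -0.208  0.033] q6 0.203 open 0.0232
```

>>> arm_command:
  steps:
    - [[0,0.001,0],[0,0,0],0]
    - [[0,0.002,0],[0,0,0],0]
    - [[0,0.003,0],[0,0,0],0]

```text
t: 9.3
tool_pos: [0.4693, -0.3782, 0.1483]
tool_rot: [-0.517, 1.587, -2.075]
contact_force: [-3.2, 4.1, 8.1]
opening: 0.023
```

Run:
```python
from h import *
where()
```

```text
t 9.30 tip cell mm [ 0.31 -1.38 -7.49] axis tilt deg [0.03 0.01] yaw 2.45 F cell [-2.9 -0.4  9.1] M cell [-0.155  0.789  0.01 ] q6 0.203 open 0.023
```

```bash
cat > ov.py <<'E'
from h import *
import sys
where()
C=cellframe();o=ctrl.get_obs();T=toolR()
for cam,box,k in (('scene',(160,260,240,340),6),('wrist',(120,240,190,310),5)):
    p=shot(cam);r0,r1,c0,c1=box
    big=cv2.resize(p['img'][r0:r1,c0:c1,::-1],None,fx=k,fy=k,interpolation=cv2.INTER_CUBIC)
    def dr(X,col):
        q=proj(p,X);cv2.circle(big,(int((q[1]-c0+.5)*k),int((q[0]-r0+.5)*k)),2,col,-1)
    for a in np.radians(np.arange(0,360,4)):
        dr(MOUTH+C@[.032*np.cos(a),.032*np.sin(a),0],(0,0,255))
        dr(MOUTH+C@[.022*np.cos(a),.022*np.sin(a),0],(0,0,255))
        for y,x in((-.072,.014),(-.126,.014),(-.004,.0205)):
            dr(o['tool_pos']+T@(OFF+[x*np.cos(a),y,x*np.sin(a)]),(0,255,0))
    cv2.imwrite('pics/%s_%s.png'%(sys.argv[1],cam),big)
E
python3 ov.py o1
```

```text
t 9.30 tip cell mm [ 0.31 -1.38 -7.49] axis tilt deg [0.03 0.01] yaw 2.45 F cell [-2.9 -0.4  9.1] M cell [-0.155  0.789  0.01 ] q6 0.203 open 0.023
```

View pics/o1_scene.png

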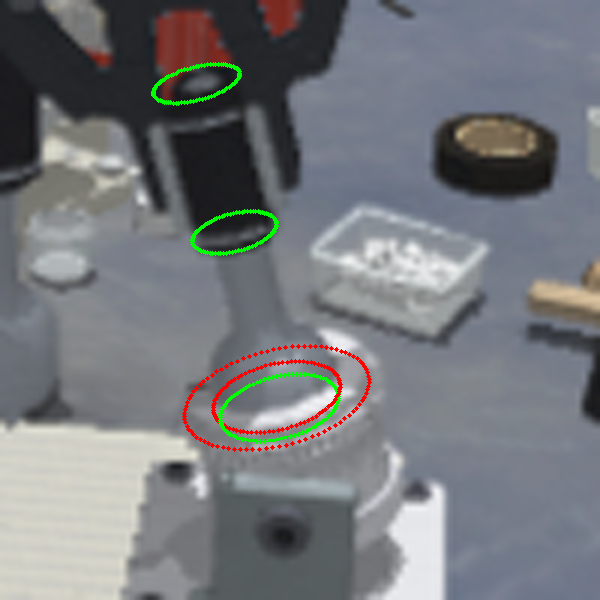

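View pics/o1_wrist.png

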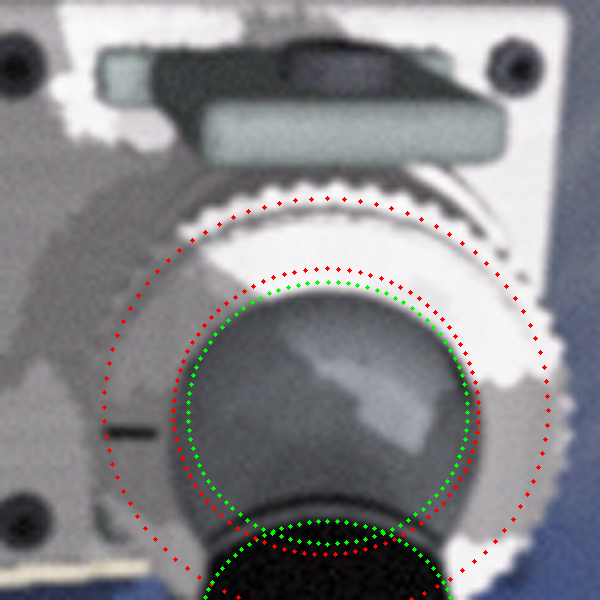

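>>> arm_command:
  steps:
    - [[0,-0.001,0],[0,0,0],0]
    - [[-0.001,-0.0015,-0.0003],[0,0,0],0]
    - [[-0.001,-0.0005,-0.0003],[0,0,0],0]
    - [[-0.001,0.0005,-0.0003],[0,0,0],0]
    - [[-0.001,0.001,-0.0003],[0,0,0],0]

```text
t: 9.9
tool_pos: [0.4701, -0.3776, 0.1484]
tool_rot: [-0.518, 1.588, -2.075]
contact_force: [-4.0, 3.1, 6.6]
opening: 0.023
```

Run:
```python
from h import *
where()
```

```text
t 9.90 tip cell mm [ 0.29 -0.39 -7.46] axis tilt deg [0.04 0.02] yaw 2.45 F cell [-2.9 -1.7  7.6] M cell [-0.304  0.64   0.048] q6 0.205 open 0.023
```

>>> arm_command:
  steps:
    - [[0,0,0.0005],[0,0,0],0]
    - [[0,0,0.001],[0,0,0],0]
    - [[0,0,0.0014],[0,0,0],0]

```text
t: 10.2
tool_pos: [0.4703, -0.378, 0.1485]
tool_rot: [-0.519, 1.591, -2.073]
contact_force: [-4.9, 4.4, 5.7]
opening: 0.0231
```

Run:
```python
from h import *
where()
```

```text
t 10.20 tip cell mm [ 0.49 -0.47 -7.41] axis tilt deg [0.21 0.05] yaw 2.45 F cell [-4.7 -1.7  7.2] M cell [-0.313  1.235 -0.003] q6 0.205 open 0.0231
```

>>> arm_command:
  steps:
    - [[0,-0.002,0],[0,0,0],0]
    - [[0,-0.002,0.0012],[0,0,0],0]
    - [[0,-0.002,0.0017],[0,0,0],0]
    - [[0,-0.002,0.0017],[0,0,0],0]

```text
t: 10.6
tool_pos: [0.4707, -0.3786, 0.1501]
tool_rot: [-0.52, 1.593, -2.072]
contact_force: [-0.6, -0.3, -2.7]
opening: 0.0226
```

Run:
```python
from h import *
where()
```

```text
t 10.60 tip cell mm [ 1.4  -0.46 -6.1 ] axis tilt deg [0.3  0.06] yaw 2.45 F cell [-0.8 -0.7 -2.6] M cell [-0.146  0.457 -0.02 ] q6 0.204 open 0.0226
```

>>> arm_command:
  steps:
    - [[0,0,0.0007],[0,0,0],0]
    - [[0,0,0.0014],[0,0,0],0]
    - [[0,0,0.0014],[0,0,0],0]

```text
t: 10.9
tool_pos: [0.4709, -0.379, 0.1497]
tool_rot: [-0.521, 1.596, -2.07]
contact_force: [-2.6, 2.6, -0.9]
opening: 0.023
```

Run:
```python
from h import *
where()
```

```text
t 10.90 tip cell mm [ 1.58 -0.54 -6.61] axis tilt deg [0.46 0.08] yaw 2.46 F cell [-3.7 -0.8  0. ] M cell [-0.159  1.128 -0.024] q6 0.203 open 0.023
```

>>> arm_command:
  steps:
    - [[0,0,-0.0015],[0,0,0],0]
    - [[0,0,-0.003],[0,0,0],0]
    - [[0,0,-0.0035],[0,0,0],0]
    - [[0,0,-0.0035],[0,0,0],0]

```text
t: 11.3
tool_pos: [0.4697, -0.3772, 0.1498]
tool_rot: [-0.519, 1.591, -2.073]
contact_force: [2.4, -4.2, -3.1]
opening: 0.0234
```

Run:
```python
from h import *
where()
```

```text
t 11.30 tip cell mm [-0.13 -0.51 -5.93] axis tilt deg [0.23 0.05] yaw 2.45 F cell [ 3.9 -0.3 -4.2] M cell [ 0.062 -0.787  0.003] q6 0.205 open 0.0234
```

>>> arm_command:
  steps:
    - [[0,0,0.001],[0,0,0],0]
    - [[-0.001,0,0.001],[0,0,0],0]
    - [[-0.002,0,0.001],[0,0,0],0]
    - [[-0.002,0,0.001],[0,0,0],0]

```text
t: 11.7
tool_pos: [0.471, -0.3774, 0.1502]
tool_rot: [-0.522, 1.592, -2.074]
contact_force: [-4.8, -2.9, 0.3]
opening: 0.0227
```

Run:
```python
from h import *
where()
```

```text
t 11.70 tip cell mm [ 0.74  0.28 -5.76] axis tilt deg [0.26 0.21] yaw 2.49 F cell [-0.1 -5.6  0.3] M cell [-1.157  0.194  0.015] q6 0.208 open 0.0227
```

>>> arm_command:
  steps:
    - [[0.001,0,0],[0,0,0],0]
    - [[0.002,0,0],[0,0,0],0]
    - [[0.0035,0,0],[0,0,0],0]
    - [[0.0035,0,0],[0,0,0],0]

```text
t: 12.1
tool_pos: [0.4688, -0.3786, 0.15]
tool_rot: [-0.52, 1.593, -2.072]
contact_force: [3.1, 2.7, -2.9]
opening: 0.0231
```

Run:
```python
from h import *
where()
```

```text
t 12.10 tip cell mm [ 0.4  -2.04 -5.91] axis tilt deg [0.31 0.06] yaw 2.45 F cell [-1.3  4.1 -2.6] M cell [ 0.869  0.443 -0.065] q6 0.201 open 0.0231
```

>>> arm_command:
  steps:
    - [[-0.001,0,0.0002],[-0.0,0,-0.0],0]
    - [[-0.0013,0,0.0004],[0,0,0],0]
    - [[-0.0013,0.001,0.0004],[0,0,0],0]
    - [[-0.0013,0.002,0.0004],[0,0,0],0]
    - [[-0.0013,0.003,0.0004],[0,0,0],0]

```text
t: 12.6
tool_pos: [0.4705, -0.3789, 0.1486]
tool_rot: [-0.52, 1.593, -2.072]
contact_force: [-5.4, 5.3, 8.9]
opening: 0.0226
```

Run:
```python
from h import *
where()
```

```text
t 12.60 tip cell mm [ 1.19 -0.84 -7.5 ] axis tilt deg [0.32 0.09] yaw 2.45 F cell [-4.8 -1.7 10.5] M cell [-0.316  1.311 -0.007] q6 0.204 open 0.0226
```

>>> arm_command:
  steps:
    - [[0,0,-0.0004],[0,-2,0],0]
    - [[0,0,-0.0004],[0,-4,0],0]
    - [[0,0,-0.0004],[0,-6,0],0]

```text
t: 12.9
tool_pos: [0.4704, -0.3789, 0.1489]
tool_rot: [-0.619, 1.531, -2.01]
contact_force: [-0.2, 0.8, -0.5]
opening: 0.0229
```

Run:
```python
from h import *
where()
```

```text
t 12.90 tip cell mm [ 1.29 -1.01 -7.21] axis tilt deg [0.27 0.09] yaw 8.52 F cell [-0.9  0.3 -0.3] M cell [-0.029  0.237 -0.059] q6 0.098 open 0.0229
```

>>> arm_command:
  steps:
    - [[0,0.001,-0.0005],[0,0,0],0]
    - [[0,0.0015,-0.0005],[0,0,0],0]
    - [[0,0.0015,-0.0005],[0,-3,0],0]
    - [[0,0.0015,-0.0005],[0,-6,0],0]
    - [[0,0.0015,-0.0005],[0,-9,0],0]

```text
t: 13.4
tool_pos: [0.4707, -0.3792, 0.1489]
tool_rot: [-0.758, 1.436, -1.913]
contact_force: [-2.9, 3.3, 5.6]
opening: 0.0228
```

Run:
```python
from h import *
where()
```

```text
t 13.40 tip cell mm [ 1.76 -0.95 -7.36] axis tilt deg [0.2  0.06] yaw 17.58 F cell [-2.7 -0.6  6.5] M cell [-0.003  0.727 -0.128] q6 -0.06 open 0.0228
```

Run:
```python
from h import *
import pickle
_,s,_,_=pickle.load(open('v6.pkl','rb'))
a=cv2.imread('pics/s7.png')[180:480,240:540];k=8;a=cv2.resize(a,None,fx=2,fy=2)
r0=130+45;c0=200+60
C=cellframe()
for dz,col in((0,(0,0,255)),(.0045,(0,200,0))):
  for r in(.022,.032):
    for t in np.radians(np.arange(0,360,4)):
        q=proj(s,MOUTH+C@[.0007+r*np.cos(t),-.0009+r*np.sin(t),dz]);cv2.circle(a,(int((q[1]-c0+.5)*k),int((q[0]-r0+.5)*k)),2,col,-1)
# plate corners, z=.01 holes
for X in [(.4954,-.3381,.008),(.5441,-.414,.008),(.4245,-.3835,.008),(.474,-.46,.008)]:
    q=proj(s,X);cv2.circle(a,(int((q[1]-c0+.5)*k),int((q[0]-r0+.5)*k)),5,(255,0,0),-1)
cv2.imwrite('pics/s7o.png',a)
```

```text
(no output)
```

View pics/s7o.png

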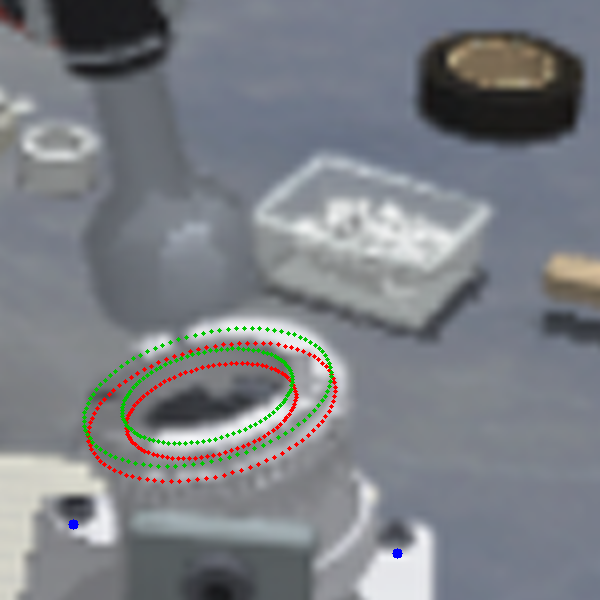

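```bash
cat >> h.py <<'E'
def plan(dx,dy,h,yaws):
    for y in yaws:
        P,Rt=tip(h/1000,np.radians(y),dx/1000,dy/1000);print('yaw',y,end=' ');move(P,Rt)
E
python3 -c "
from h import *
where();plan(.7,-.9,-6.8,[17]);plan(.7,-.9,-8.5,[17,8,5,2.5,0,-4])"
```

```text
t 13.40 tip cell mm [ 1.76 -0.95 -7.36] axis tilt deg [0.2  0.06] yaw 17.58 F cell [-2.7 -0.6  6.5] M cell [-0.003  0.727 -0.128] q6 -0.06 open 0.0228
yaw 17 t 13.4 shift [-0.0004 -0.0006 -0.0013] turn [0.21 0.58 0.  ] n 0.029002803958034343 0.07110945591309259
yaw 17 t 13.4 shift [-0.0004  0.0011 -0.0013] turn [0.21 0.58 0.  ] n 0.035148702550029116 0.07110945591309259
yaw 8 t 13.4 shift [-0.0003  0.0011 -0.0013] turn [0.21 9.58 0.02] n 0.034938519393734116 1.1149359118601716
yaw 5 t 13.4 shift [-0.0002  0.0011 -0.0013] turn [ 0.2  12.58  0.02] n 0.03494050250763651 1.4641175795851822
yaw 2.5 t 13.4 shift [-0.0002  0.0011 -0.0013] turn [ 0.2  15.08  0.03] n 0.034969798019657466 1.7551209821662026
yaw 0 t 13.4 shift [-0.0002  0.0011 -0.0013] turn [ 0.2  17.58  0.03] n 0.03502410225816526 2.046133637689727
yaw -4 t 13.4 shift [-0.0001  0.0011 -0.0013] turn [ 0.2  21.58  0.04] n 0.03516242350854222 2.5117651049221394
```

>>> arm_command:
  steps:
    - [[-0.0004,-0.001,-0.0013],[0,3,0],0]
    - [[-0.0003,0,-0.0013],[0.2,9,0],0]
    - [[-0.0003,0.0011,-0.0013],[0.2,11,0],0]
    - [[-0.0003,0.0013,-0.0013],[0.2,13,0],0]
    - [[-0.0002,0.0013,-0.0013],[0.2,15,0],0]

```text
t: 13.9
tool_pos: [0.4702, -0.3786, 0.1486]
tool_rot: [-0.517, 1.586, -2.076]
contact_force: [-3.2, 3.7, 5.3]
opening: 0.0227
```

```bash
python3 -c "
from h import *
where();plan(.7,-.9,-8.5,[2.5,-2.5])"
```

```text
t 13.90 tip cell mm [ 1.32 -0.81 -7.45] axis tilt deg [-0.03  0.02] yaw 2.46 F cell [-3.3 -0.7  6.4] M cell [-0.022  0.916  0.174] q6 0.204 open 0.0227
yaw 2.5 t 13.9 shift [ 0.0001  0.001  -0.0006] turn [-0.03 -0.04  0.02] n 0.02398001962919941 0.006171597848163145
yaw -2.5 t 13.9 shift [ 0.0001  0.001  -0.0006] turn [-0.03  4.96  0.02] n 0.02410669444290902 0.5780096340067675
```

>>> arm_command:
  steps:
    - [[0,-0.0005,-0.0012],[0,-2,0],0]
    - [[0,0.0005,-0.0014],[0,-1,0],0]
    - [[0,0.0012,-0.0014],[0,0,0],0]
    - [[0,0.0014,-0.0014],[0,1,0],0]
    - [[0,0.0014,-0.0014],[0,2,0],0]

```text
t: 14.4
tool_pos: [0.4699, -0.3782, 0.1485]
tool_rot: [-0.481, 1.606, -2.097]
contact_force: [-2.2, 2.7, 6.9]
opening: 0.0228
```

```bash
python3 -c "
from h import *
where();plan(.7,-.9,-8.5,[2.5,-2.5])"
```

```text
t 14.40 tip cell mm [ 0.89 -0.88 -7.45] axis tilt deg [-0.09  0.04] yaw 0.34 F cell [-1.6 -0.4  7.6] M cell [-0.208  0.661  0.121] q6 0.242 open 0.0228
yaw 2.5 t 14.4 shift [ 0.0001  0.001  -0.0001] turn [-0.09 -2.16  0.04] n 0.021026148138142065 0.25193719445117424
yaw -2.5 t 14.4 shift [ 0.0001  0.001  -0.0001] turn [-0.09  2.84  0.03] n 0.021103191865937468 0.3305917771609914
```

>>> arm_command:
  steps:
    - [[0,-0.02,0],[0,0,0],0]
    - [[0,-0.048,0],[0,0,0],0]
    - [[0.044,-0.048,0],[0,0,0],0]
    - [[0.088,-0.048,0],[0,0,0],0]
    - [[0.088,-0.048,0],[0,0,0],0]

```text
t: 14.9
tool_pos: [0.3859, -0.418, 0.1944]
tool_rot: [-0.479, 1.61, -2.103]
contact_force: [0.4, 0.5, -2.7]
opening: 0.0226
```

>>> arm_command:
  steps:
    - [[0,0,0],[0,0,0],0]
    - [[0,0,0],[0,0,0],0]

```text
t: 15.1
tool_pos: [0.3858, -0.4177, 0.1936]
tool_rot: [-0.478, 1.612, -2.102]
contact_force: [-0.4, -0.5, -2.1]
opening: 0.0227
```

Run:
```python
from h import *
import pickle
where()
o=ctrl.get_obs();p=shot('wrist','w10.png');s=shot('scene');pickle.dump((p,s,None,o),open('v10.pkl','wb'))
q=proj(p,MOUTH);print(q);r,c=[int(x) for x in q]
im=p['img'][max(0,r-38):r+38,c-38:c+38,::-1].astype(float);print(max(0,r-38),c-38)
im=cv2.resize(im,None,fx=7.5,fy=7.5,interpolation=cv2.INTER_CUBIC);im=cv2.GaussianBlur(im,(0,0),4)
cv2.imwrite('pics/w10e.png',np.clip((im-50)*255/90,0,255).astype(np.uint8))
crop(p,'w10c.png',160,350,195,315,3)
crop(s,'s10.png',120,270,170,320,4)
```

```text
t 15.10 tip cell mm [  0.26 -93.15  39.37] axis tilt deg [0.03 0.22] yaw -0.06 F cell [-0.4 -0.6 -2.1] M cell [-0.022  0.254 -0.026] q6 0.056 open 0.0227
[ 69.38443777 254.64565157]
31 216
```

View pics/w10e.png

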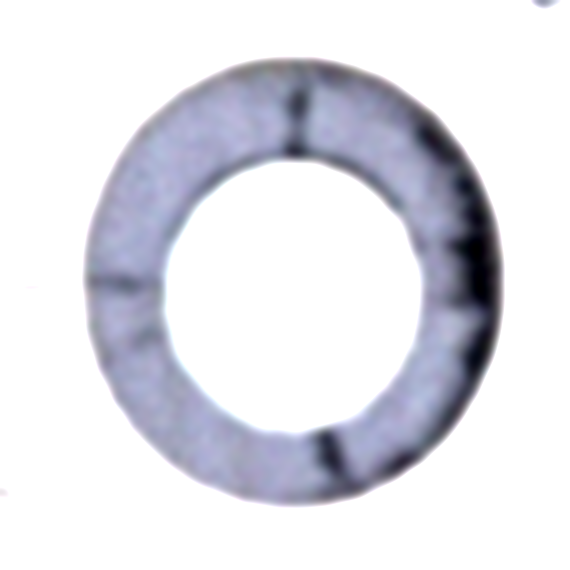

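View pics/w10.png

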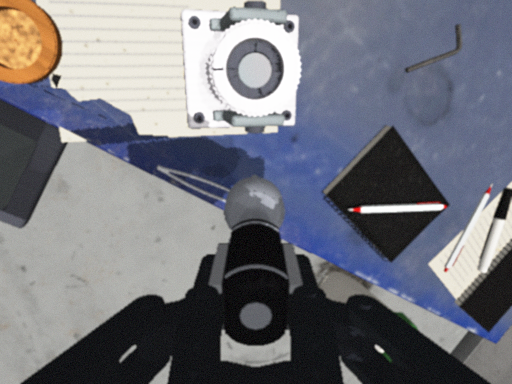

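View pics/s10.png

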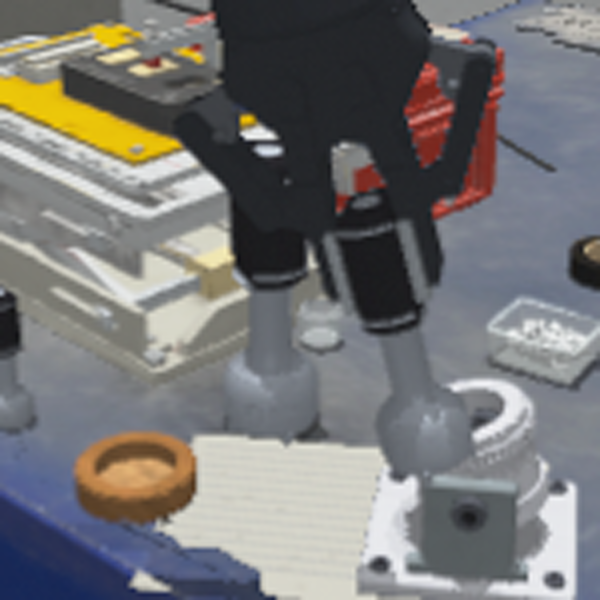

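```bash
python3 - <<'E'
from h import *
import pickle
np.set_printoptions(precision=3,suppress=True)
C=cellframe()
def on(p,q,c):
    n=C[:,2];oo,d=ray(p,*q);return oo+d*(np.dot(c-oo,n)/np.dot(d,n))
p6=pickle.load(open('v6.pkl','rb'))[0];p10=pickle.load(open('v10.pkl','rb'))[0]
h6=lambda x,y:(40+(y+.5)/7.8-.5,220+(x+.5)/8-.5)
h10=lambda x,y:(31+(y+.5)/7.5-.5,216+(x+.5)/7.5-.5)
S6=dict(lens=(286,296),Lo=(80,258),Li=(130,270),Llo=(80,337),Lli=(135,322),To=(316,80),Ti=(305,145),Bo=(318,495),Bi=(302,450),R1=(430,270),R2=(435,325))
S10=dict(lens=(293,297),Lo=(95,281),Li=(160,287),Llo=(102,352),Lli=(158,332),To=(300,90),Ti=(293,150),Bo=(342,478),Bi=(325,435),R1=(420,247),R2=(430,305))
for p,h,S in((p6,h6,S6),(p10,h10,S10)):
    c=MOUTH-C[:,2]*(.012-.004)
    X0=C.T@(on(p,h(*S['lens']),c)-c);print('lens',X0*1000)
    for k,q in S.items():
        X=C.T@(on(p,h(*q),c)-c)-X0;print(k,round(np.hypot(*X[:2])*1000,1),round(np.degrees(np.arctan2(X[1],X[0])),1),end=' | ')
    print()
# index line
crop(p10,'w10i.png',5,135,175,305,4.5)
E
python3 - <<'E'
import sys;sys.path.insert(0,'.')
src=open('fit.py').read().replace("v6.pkl","v10.pkl").replace("p,s,t,o=","p,s,_,o=").replace("(78,256)","(69,254.6)")
src=src.replace("top=cv2","import pickle as pk;t=pk.load(open('v6.pkl','rb'))[2]\ntop=cv2")
import os;os.chdir('.');exec(src)
E
```

```text
lens [ 0.088  0.013 -0.   ]
lens 0.0 0.0 | Lo 21.0 172.0 | Li 15.9 173.0 | Llo 21.2 -166.8 | Lli 15.5 -168.3 | To 20.9 84.2 | Ti 14.7 84.9 | Bo 20.2 -78.3 | Bi 15.4 -81.6 | R1 14.7 12.3 | R2 15.3 -8.4 | 
lens [-0.024 -0.311 -0.   ]
lens 0.0 0.0 | Lo 20.9 175.5 | Li 14.1 175.8 | Llo 21.0 -164.9 | Lli 14.7 -166.4 | To 20.2 87.9 | Ti 14.4 89.9 | Bo 19.2 -74.0 | Bi 14.4 -76.3 | R1 14.2 20.4 | R2 14.5 -3.2 | 
w 72 ((254.66819763183594, 68.08487701416016), (57.26152038574219, 61.02313232421875), 179.2501220703125)
t 72 ((304.7840270996094, 218.76382446289062), (22.193981170654297, 22.32613182067871), 74.43514251708984)
w [ 0.4806 -0.3925  0.0768] 0.3516585585017837 rms 0.05277718803481997 tool frame [-0.0937  0.1203 -0.0009] phi 123.2516585585018
t [ 0.4793 -0.3936  0.0756] -0.15367739120697982 rms 0.2053486648430922 tool frame [-0.092   0.1215 -0.0011] phi 122.74632260879304
wt [ 0.4797 -0.3931  0.0769] 38.79342500905497 rms 0.6148821373218064 tool frame [-0.0926  0.1202 -0.0009] phi 161.69342500905498
```

View pics/w10i.png

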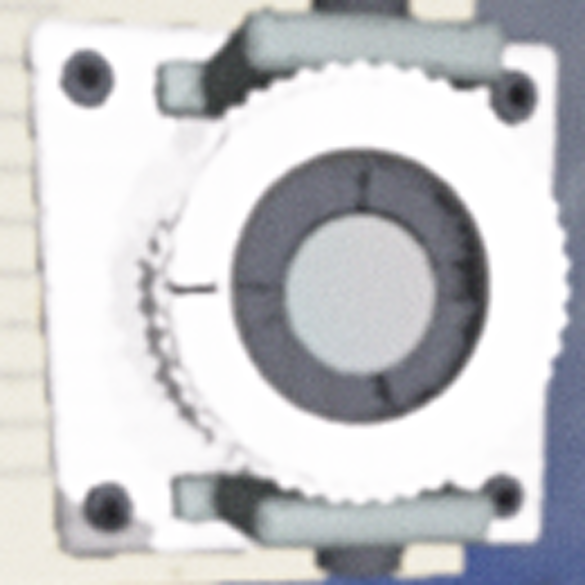

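```bash
python3 -c "
from h import *
where();plan(.6,-.9,39,[6.5]);plan(.6,-.9,-5.5,[6.5])"
```

```text
t 15.20 tip cell mm [  0.48 -92.37  39.61] axis tilt deg [-0.    0.19] yaw 0.03 F cell [-1.  -0.3 -2.1] M cell [ 0.033  0.235 -0.01 ] q6 0.055 open 0.0229
yaw 6.5 t 15.2 shift [-0.0913  0.0003  0.0002] turn [ 0.01 -6.47  0.19] n 1.8254184838372225 0.7539548123869905
yaw 6.5 t 15.2 shift [-0.0914  0.0448  0.0002] turn [ 0.01 -6.47  0.19] n 2.0361289210994316 0.7539548123869905
```

>>> arm_command:
  steps:
    - [[-0.046,0,0],[0,-4,0],0]
    - [[-0.0914,0,0],[0,-6.5,0.2],0]
    - [[-0.0914,0,0],[0,-6.5,0.2],0]
    - [[-0.0914,0.015,0],[0,-6.5,0.2],0]
    - [[-0.0914,0.03,0],[0,-6.5,0.2],0]

```text
t: 15.7
tool_pos: [0.4676, -0.3744, 0.1636]
tool_rot: [-0.585, 1.546, -2.033]
contact_force: [-0.0, 0.8, -2.0]
opening: 0.023
```

```bash
python3 -c "
from h import *
where();plan(.6,-.9,-5.5,[6.5])"
```

```text
t 15.70 tip cell mm [ 0.4  -0.73  8.28] axis tilt deg [-0.01 -0.01] yaw 6.55 F cell [-1.2  0.4 -1.7] M cell [-0.041  0.252  0.041] q6 0.132 open 0.023
yaw 6.5 t 15.7 shift [0.0002 0.0138 0.0002] turn [-0.01  0.05 -0.  ] n 0.27574543386026196 0.006067106672592885
```

>>> arm_command:
  steps:
    - [[0.0002,0.005,0.0002],[0,0,0],0]
    - [[0.0002,0.01,0.0002],[0,0,0],0]
    - [[0.0002,0.0138,0.0002],[0,0,0],0]
    - [[0.0002,0.0138,0.0002],[0,0,0],0]

```text
t: 16.1
tool_pos: [0.469, -0.3779, 0.1495]
tool_rot: [-0.584, 1.547, -2.034]
contact_force: [1.5, -0.4, -2.7]
opening: 0.0228
```

```bash
python3 -c "
from h import *
where();plan(.6,-.9,-8,[6.5])"
```

```text
t 16.10 tip cell mm [ 0.28 -1.47 -6.26] axis tilt deg [0.04 0.01] yaw 6.5 F cell [ 0.4  1.  -2.9] M cell [0.171 0.015 0.01 ] q6 0.132 open 0.0228
yaw 6.5 t 16.1 shift [-0.0005  0.0017  0.0003] turn [0.04 0.   0.01] n 0.036848539489539145 0.004791905163727606
```

>>> arm_command:
  steps:
    - [[-0.0005,0,0.0002],[0,0,0],0]
    - [[-0.0005,0.001,0.0002],[0,0,0],0]
    - [[-0.0005,0.0018,0.0001],[0,0,0],0]
    - [[-0.0005,0.002,0],[0,0,0],0]

```text
t: 16.5
tool_pos: [0.4696, -0.3781, 0.1484]
tool_rot: [-0.585, 1.547, -2.034]
contact_force: [-3.8, 2.9, 4.1]
opening: 0.0231
```

```bash
python3 -c "
from h import *
where();plan(.6,-.9,-8,[6.5])"
```

```text
t 16.50 tip cell mm [ 0.41 -1.17 -7.42] axis tilt deg [0.05 0.04] yaw 6.51 F cell [-3.3 -1.6  5.1] M cell [-0.285  0.725  0.023] q6 0.133 open 0.0231
yaw 6.5 t 16.5 shift [-0.0002  0.0006  0.0001] turn [0.05 0.01 0.04] n 0.012647559371097118 0.007363851459243718
```

>>> arm_command:
  steps:
    - [[-0.0002,0.0004,0],[0,-1.5,0],0]
    - [[-0.0002,0.0004,0],[0,-3,0],0]
    - [[-0.0002,0.0004,0],[0,-4.5,0],0]
    - [[-0.0002,0.0004,0],[0,-6,0],0]

```text
t: 16.9
tool_pos: [0.4701, -0.3786, 0.1487]
tool_rot: [-0.681, 1.483, -1.97]
contact_force: [-1.0, -0.0, 3.0]
opening: 0.0228
```

```bash
python3 -c "
from h import *
where();plan(.7,-.9,-7.9,[6.5])"
```

```text
t 16.90 tip cell mm [ 1.31 -0.99 -7.34] axis tilt deg [-0.06  0.03] yaw 12.63 F cell [ 0.3 -0.9  3. ] M cell [-0.222  0.098 -0.089] q6 0.027 open 0.0228
yaw 6.5 t 16.9 shift [-0.0001  0.0006 -0.0005] turn [-0.05  6.13  0.04] n 0.015351644326856257 0.7136676402246783
```

>>> arm_command:
  steps:
    - [[0,0.0004,-0.0006],[0,1.5,0],0]
    - [[0,0.0006,-0.001],[0,3,0],0]
    - [[0,0.0006,-0.001],[0,4.5,0],0]

```text
t: 17.2
tool_pos: [0.4699, -0.3783, 0.1485]
tool_rot: [-0.608, 1.529, -2.02]
contact_force: [-1.6, 1.5, 4.4]
opening: 0.0226
```

```bash
python3 -c "
from h import *
where();plan(.7,-.9,-7.9,[6.5])"
```

```text
t 17.20 tip cell mm [ 0.98 -0.94 -7.44] axis tilt deg [-0.12  0.01] yaw 8.01 F cell [-0.9 -0.5  4.8] M cell [-0.051  0.092  0.047] q6 0.107 open 0.0226
yaw 6.5 t 17.2 shift [-0.      0.0005 -0.0001] turn [-0.12  1.51  0.02] n 0.009486849356639378 0.1759096894140436
```

>>> arm_command:
  steps:
    - [[0,0.0005,-0.0003],[0,1.5,0],0]
    - [[0,0.0007,-0.0005],[0,3,0],0]
    - [[0,0.0007,-0.0005],[0,4.5,0],0]

```text
t: 17.5
tool_pos: [0.47, -0.3782, 0.1485]
tool_rot: [-0.531, 1.574, -2.068]
contact_force: [-2.1, 1.5, 6.2]
opening: 0.0229
```

```bash
python3 -c "
from h import *
where();plan(.7,-.9,-7.9,[6.5])"
```

```text
t 17.50 tip cell mm [ 1.01 -0.69 -7.42] axis tilt deg [-0.17 -0.02] yaw 3.38 F cell [-0.7 -0.9  6.6] M cell [-0.079  0.303  0.15 ] q6 0.188 open 0.0229
yaw 6.5 t 17.5 shift [ 0.0001  0.0005 -0.0001] turn [-0.17 -3.12 -0.01] n 0.010204878638342671 0.3634614494439753
```

>>> arm_command:
  steps:
    - [[0,-0.02,0],[0,0,0],0]
    - [[0,-0.046,0],[0,0,0],0]
    - [[0.044,-0.046,0],[0,0,0],0]
    - [[0.086,-0.042,0],[0,0,0],0]
    - [[0.086,-0.03,0],[0,0,0],0]

```text
t: 18.0
tool_pos: [0.3934, -0.4244, 0.1785]
tool_rot: [-0.528, 1.577, -2.072]
contact_force: [-0.7, 0.1, -1.7]
opening: 0.0228
```

>>> arm_command:
  steps:
    - [[0,0,0],[0,0,0],0]
    - [[0,0,0],[0,0,0],0]
    - [[0,0,0],[0,0,0],0]

```text
t: 18.3
tool_pos: [0.394, -0.4237, 0.1781]
tool_rot: [-0.529, 1.577, -2.071]
contact_force: [-0.0, 0.5, -3.3]
opening: 0.023
```

Run:
```python
from h import *
import pickle
where()
o=ctrl.get_obs();ps=[shot('wrist') for _ in range(5)];where()
p=dict(ps[-1]);p['img']=np.mean([x['img'] for x in ps],0)
print([np.round(x['world_from_camera'][:3,3],5) for x in ps])
pickle.dump((p,None,None,o),open('v11.pkl','wb'))
q=proj(p,MOUTH);print(q);r,c=[int(x) for x in q]
r0=max(0,r-42);c0=c-42
im=cv2.resize(p['img'][r0:r+42,c0:c+42,::-1],None,fx=7,fy=7,interpolation=cv2.INTER_CUBIC);print(r0,c0)
cv2.imwrite('pics/w11e.png',np.clip((im-60)*255/80,0,255).astype(np.uint8))
```

```text
t 18.30 tip cell mm [  5.62 -89.39  21.95] axis tilt deg [-0.15  0.07] yaw 3.12 F cell [-1.3  0.3 -3.1] M cell [ 0.001  0.222 -0.041] q6 0.005 open 0.023
t 18.55 tip cell mm [  6.3  -89.65  22.58] axis tilt deg [-0.22  0.09] yaw 3.13 F cell [-1.4  0.9 -2.5] M cell [ 0.008  0.246 -0.02 ] q6 0.004 open 0.0224
[array([ 0.44087, -0.3427 ,  0.31515]), array([ 0.44098, -0.34273,  0.31554]), array([ 0.44101, -0.34279,  0.31577]), array([ 0.44097, -0.34286,  0.31589]), array([ 0.4409 , -0.34293,  0.31593])]
[ 73.72135118 253.01991357]
31 211
```

View pics/w11e.png

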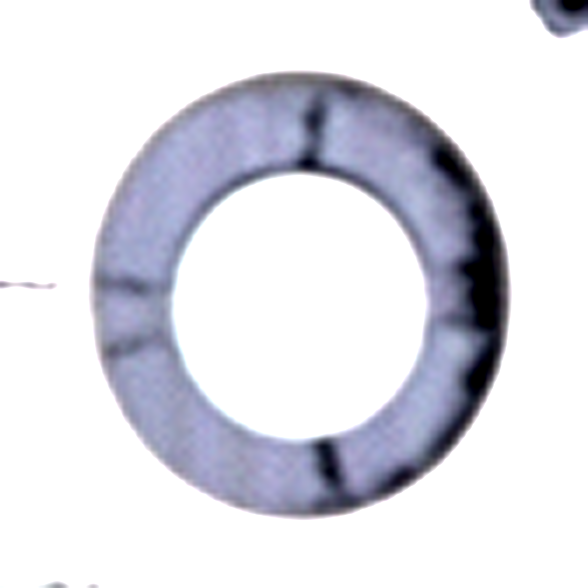

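```bash
python3 -c "
from h import *
where();plan(.7,-.9,22,[6.3]);plan(.7,-.9,8,[6.3])"
```

```text
t 18.55 tip cell mm [  6.3  -89.65  22.58] axis tilt deg [-0.22  0.09] yaw 3.13 F cell [-1.4  0.9 -2.5] M cell [ 0.008  0.246 -0.02 ] q6 0.004 open 0.0224
yaw 6.3 t 18.55 shift [-0.0888  0.0004 -0.0004] turn [-0.21 -3.17  0.11] n 1.7764335458715756 0.3699302600085442
yaw 6.3 t 18.55 shift [-0.0888  0.0144 -0.0005] turn [-0.21 -3.17  0.11] n 1.8001872964458276 0.3699302600085442
```

>>> arm_command:
  steps:
    - [[-0.044,0,0],[-0.2,-3.2,0.1],0]
    - [[-0.0888,0,-0.0004],[-0.2,-3.2,0.1],0]
    - [[-0.0888,0.002,-0.0004],[-0.2,-3.2,0.1],0]
    - [[-0.0888,0.012,-0.0004],[-0.2,-3.2,0.1],0]
    - [[-0.0888,0.014,-0.0004],[-0.2,-3.2,0.1],0]

```text
t: 19.05
tool_pos: [0.4668, -0.3748, 0.1621]
tool_rot: [-0.582, 1.55, -2.035]
contact_force: [0.2, -0.2, -1.6]
opening: 0.023
```

```bash
python3 -c "
from h import *
where();plan(.7,-.9,-6,[6.3])"
```

```text
t 19.05 tip cell mm [-0.28 -1.68  6.91] axis tilt deg [0.1  0.05] yaw 6.32 F cell [-0.2  0.  -1.6] M cell [0.012 0.12  0.038] q6 0.135 open 0.023
yaw 6.3 t 19.05 shift [-0.0006  0.0129  0.0009] turn [0.11 0.02 0.04] n 0.2590822616508896 0.01389661138244211
```

>>> arm_command:
  steps:
    - [[-0.0008,0.003,0.001],[0.1,0,0],0]
    - [[-0.0008,0.008,0.001],[0.1,0,0],0]
    - [[-0.0008,0.0125,0.001],[0.1,0,0],0]
    - [[-0.0008,0.0125,0.001],[0.1,0,0],0]

```text
t: 19.45
tool_pos: [0.4692, -0.3779, 0.1493]
tool_rot: [-0.582, 1.55, -2.036]
contact_force: [0.5, -0.2, -2.4]
opening: 0.0228
```

```bash
python3 -c "
from h import *
where();plan(.7,-.9,-6.5,[6.3])"
```

```text
t 19.45 tip cell mm [ 0.28 -1.35 -6.51] axis tilt deg [0.06 0.06] yaw 6.28 F cell [-0.2  0.3 -2.4] M cell [0.015 0.204 0.042] q6 0.137 open 0.0228
yaw 6.3 t 19.45 shift [-0.0003 -0.      0.0004] turn [ 0.07 -0.02  0.06] n 0.009780880467283407 0.01061352090232926
```

>>> arm_command:
  steps:
    - [[-0.0005,0,0.0005],[0,0,0],0]
    - [[-0.0005,0,0.0005],[0,0,0],0]
    - [[-0.0005,0.001,0.0004],[0,0,0],0]
    - [[-0.0005,0.0015,0.0003],[0,0,0],0]
    - [[-0.0005,0.002,0.0003],[0,0,0],0]

```text
t: 19.95
tool_pos: [0.4703, -0.3784, 0.1486]
tool_rot: [-0.582, 1.549, -2.037]
contact_force: [-2.7, 3.7, 6.1]
opening: 0.0234
```

```bash
python3 -c "
from h import *
where()"
```

```text
t 19.95 tip cell mm [ 1.14 -0.71 -7.43] axis tilt deg [0.02 0.06] yaw 6.29 F cell [-2.8 -0.3  7.1] M cell [-0.204  0.846 -0.001] q6 0.138 open 0.0234
```

>>> arm_command:
  steps:
    - [[0.0002,-0.001,-0.0008],[0,0,0],0]
    - [[0.0002,-0.001,-0.0008],[0,0,0],0]
    - [[0.0002,0,-0.001],[0,0,0],0]
    - [[0.0002,0.0005,-0.001],[0,0,0],0]
    - [[0.0002,0.001,-0.001],[0,0,0],0]

```text
t: 20.45
tool_pos: [0.4698, -0.378, 0.1484]
tool_rot: [-0.582, 1.549, -2.036]
contact_force: [-4.7, 5.2, 7.0]
opening: 0.0232
```

```bash
python3 -c "
from h import *
where()"
```

```text
t 20.45 tip cell mm [ 0.48 -0.96 -7.45] axis tilt deg [0.03 0.07] yaw 6.29 F cell [-4.9 -1.1  8.6] M cell [-0.186  0.992  0.007] q6 0.138 open 0.0232
```

>>> arm_command:
  steps:
    - [[0,-0.0012,-0.0],[0,-3,0],0]
    - [[0,-0.0012,-0.0],[0,-6,0],0]
    - [[0,-0.0012,-0.0],[0,-9,0],0]
    - [[0,-0.0012,-0.0],[0,-9,0],0]

```text
t: 20.85
tool_pos: [0.47, -0.378, 0.1496]
tool_rot: [-0.722, 1.456, -1.942]
contact_force: [1.1, -0.8, -1.0]
opening: 0.0229
```

```bash
python3 -c "
from h import *
where()"; python3 ov.py o2
```

```text
t 20.85 tip cell mm [ 1.05 -0.83 -6.33] axis tilt deg [-0.05  0.03] yaw 15.26 F cell [ 1.   0.4 -1.3] M cell [ 0.184 -0.126 -0.091] q6 -0.019 open 0.0229
t 20.85 tip cell mm [ 1.05 -0.83 -6.33] axis tilt deg [-0.05  0.03] yaw 15.26 F cell [ 1.   0.4 -1.3] M cell [ 0.184 -0.126 -0.091] q6 -0.019 open 0.0229
```

View pics/o2_scene.png

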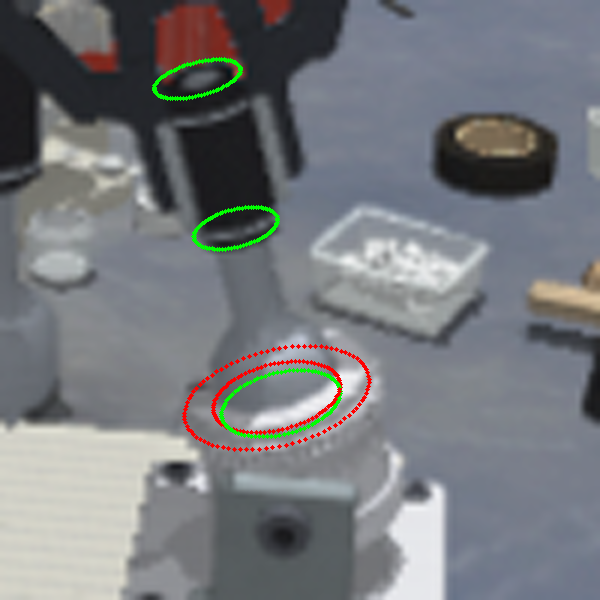

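>>> arm_command:
  steps:
    - [[0,0.0008,-0.0002],[0,1,0],0]
    - [[0,0.0015,-0.0005],[0,2,0],0]
    - [[0,0.0015,-0.0005],[0,2,0],0]
    - [[0,0.0015,-0.0005],[0,2,0],0]
    - [[0,0.0015,-0.0005],[0,2,0],0]

```text
t: 21.45
tool_pos: [0.4701, -0.3783, 0.1486]
tool_rot: [-0.69, 1.476, -1.965]
contact_force: [-0.0, -0.1, 2.8]
opening: 0.0229
```

```bash
python3 -c "
from h import *
where();plan(.7,-.9,-7.6,[0])"
```

```text
t 21.45 tip cell mm [ 1.08 -0.87 -7.33] axis tilt deg [-0.1   0.02] yaw 13.2 F cell [ 0.8 -0.1  2.6] M cell [ 0.095 -0.014 -0.042] q6 0.017 open 0.0229
yaw 0 t 21.45 shift [ 0.0001  0.0003 -0.0003] turn [-0.09 13.2   0.03] n 0.0081517034243519 1.5372894456036936
```

>>> arm_command:
  steps:
    - [[0,0.0003,-0.0002],[0,4,0],0]
    - [[0,0.0003,-0.0003],[0,8,0],0]
    - [[0,0.0003,-0.0003],[0,12,0],0]
    - [[0,0.0003,-0.0003],[0,16,0],0]
    - [[0,0.0003,-0.0003],[0,20,0],0]

```text
t: 21.95
tool_pos: [0.4697, -0.3778, 0.1484]
tool_rot: [-0.355, 1.676, -2.166]
contact_force: [-1.9, 1.7, 3.3]
opening: 0.0226
```

```bash
python3 -c "
from h import *
where();plan(.7,-.9,-7.6,[-20])"
```

```text
t 21.95 tip cell mm [ 0.38 -0.7  -7.39] axis tilt deg [-0.04  0.03] yaw -6.93 F cell [-1.5 -0.6  3.9] M cell [0.127 0.374 0.131] q6 0.369 open 0.0226
yaw -20 t 21.95 shift [0.0003 0.0002 0.0004] turn [-0.05 13.07  0.02] n 0.011048397019906127 1.5219064317792799
```

>>> arm_command:
  steps:
    - [[0.0002,0.0002,0.0002],[0,4,0],0]
    - [[0.0002,0.0002,0.0003],[0,8,0],0]
    - [[0.0002,0.0002,0.0003],[0,12,0],0]
    - [[0.0002,0.0002,0.0003],[0,16,0],0]
    - [[0.0002,0.0002,0.0003],[0,20,0],0]

```text
t: 22.45
tool_pos: [0.4695, -0.3776, 0.1484]
tool_rot: [0.03, 1.854, -2.331]
contact_force: [-1.5, 3.0, 4.1]
opening: 0.0234
```

```bash
python3 -c "
from h import *
where();plan(.7,-.9,-7.6,[-40])"
```

```text
t 22.45 tip cell mm [-0.01 -0.53 -7.37] axis tilt deg [0.05 0.03] yaw -27.06 F cell [-2.1  0.3  4.9] M cell [0.157 0.579 0.168] q6 0.719 open 0.0234
yaw -40 t 22.45 shift [0.0002 0.0002 0.0007] turn [ 0.03 12.94  0.05] n 0.015856944491743283 1.5062057592238594
```

>>> arm_command:
  steps:
    - [[0,0.0002,-0.0002],[0,3,0],0]
    - [[0,0.0002,-0.0003],[0,6,0],0]
    - [[0,0.0002,-0.0003],[0,9,0],0]
    - [[0,0.0002,-0.0003],[0,10,0],0]

```text
t: 22.85
tool_pos: [0.4695, -0.3773, 0.1483]
tool_rot: [0.241, 1.931, -2.397]
contact_force: [-1.5, 1.3, 3.9]
opening: 0.0229
```

```bash
python3 -c "
from h import *
where()"
```

```text
t 22.85 tip cell mm [-0.26 -0.38 -7.37] axis tilt deg [0.07 0.04] yaw -37.08 F cell [-0.8 -0.6  4.3] M cell [0.036 0.212 0.137] q6 0.895 open 0.0229
```

>>> arm_command:
  steps:
    - [[0,0.0002,-0.0002],[0,3,0],0]
    - [[0,0.0002,-0.0002],[0,6,0],0]
    - [[0,0.0002,-0.0002],[0,8,0],0]
    - [[0,0.0002,-0.0002],[0,8,0],0]

```text
t: 23.25
tool_pos: [0.4694, -0.3771, 0.1482]
tool_rot: [-0.409, -1.945, 2.39]
contact_force: [-1.6, 2.9, 2.5]
opening: 0.0227
```

```bash
python3 -c "
from h import *
where()"
```

```text
t 23.25 tip cell mm [-0.39 -0.24 -7.39] axis tilt deg [0.07 0.06] yaw -45.03 F cell [-2.5  0.3  3.3] M cell [0.003 0.23  0.126] q6 1.034 open 0.0227
```

>>> arm_command:
  steps:
    - [[0,0.0002,-0.0002],[0,3,0],0]
    - [[0,0.0002,-0.0002],[0,6,0],0]
    - [[0,0.0002,-0.0002],[0,7,0],0]
    - [[0,0.0002,-0.0002],[0,7,0],0]

```text
t: 23.65
tool_pos: [0.4695, -0.377, 0.1482]
tool_rot: [-0.54, -1.893, 2.307]
contact_force: [-1.6, 1.5, 4.8]
opening: 0.0227
```

```bash
python3 -c "
from h import *
where()"
```

```text
t 23.65 tip cell mm [-0.44 -0.09 -7.4 ] axis tilt deg [0.08 0.06] yaw -51.96 F cell [-0.8 -0.5  5.1] M cell [-0.112  0.29   0.088] q6 1.156 open 0.0227
```

>>> arm_command:
  steps:
    - [[0,0.0002,-0.0002],[0,3,0],0]
    - [[0,0.0002,-0.0002],[0,6,0],0]
    - [[0,0.0002,-0.0002],[0,7,0],0]
    - [[0,0.0002,-0.0002],[0,7,0],0]

```text
t: 24.05
tool_pos: [0.4695, -0.3768, 0.1481]
tool_rot: [-0.663, -1.838, 2.219]
contact_force: [-2.0, 3.1, 5.9]
opening: 0.0229
```

```bash
python3 -c "
from h import *
where()"
```

```text
t 24.05 tip cell mm [-0.51  0.05 -7.42] axis tilt deg [0.08 0.07] yaw -58.89 F cell [-2.  -0.   6.6] M cell [-0.159  0.412  0.076] q6 1.277 open 0.0229
```

>>> arm_command:
  steps:
    - [[0,-0.0001,-0.0002],[0,3,0],0]
    - [[0,-0.0001,-0.0002],[0,6,0],0]
    - [[0,-0.0001,-0.0002],[0,6,0],0]

```text
t: 24.35
tool_pos: [0.4695, -0.3766, 0.1481]
tool_rot: [-0.762, -1.788, 2.143]
contact_force: [-1.9, 2.0, 4.6]
opening: 0.0228
```

```bash
python3 -c "
from h import *
where()"
```

```text
t 24.35 tip cell mm [-0.62  0.12 -7.39] axis tilt deg [0.09 0.09] yaw -64.79 F cell [-1.5 -0.5  5.2] M cell [-0.141  0.288  0.249] q6 1.381 open 0.0228
```

>>> arm_command:
  steps:
    - [[0,0,0],[0,0,0],0]

```text
t: 24.45
tool_pos: [0.4695, -0.3767, 0.1481]
tool_rot: [-0.76, -1.789, 2.144]
contact_force: [-1.1, 1.9, 4.2]
opening: 0.0231
```

```bash
python3 -c "
from h import *
where()
for _ in range(3): shot('scene');where()"
```

```text
t 24.45 tip cell mm [-0.62  0.08 -7.39] axis tilt deg [0.09 0.1 ] yaw -64.68 F cell [-1.   0.2  4.6] M cell [-0.058  0.309  0.194] q6 1.379 open 0.0231
t 24.50 tip cell mm [-0.64  0.11 -7.39] axis tilt deg [0.09 0.1 ] yaw -64.69 F cell [-1.4 -0.5  4.3] M cell [-0.138  0.238  0.244] q6 1.379 open 0.0227
t 24.55 tip cell mm [-0.6   0.1  -7.39] axis tilt deg [0.09 0.1 ] yaw -64.72 F cell [-1.1 -0.6  3.8] M cell [-0.122  0.284  0.207] q6 1.379 open 0.0232
t 24.60 tip cell mm [-0.61  0.1  -7.38] axis tilt deg [0.09 0.1 ] yaw -64.74 F cell [-1.6 -0.7  4.4] M cell [-0.173  0.249  0.251] q6 1.38 open 0.0228
```

>>> arm_command:
  steps:
    - [[0,0,0],[0,2,0],0]
    - [[0,0,0],[0,2.5,0],0]
    - [[0,0,0],[0,2.5,0],0]

```text
t: 24.9
tool_pos: [0.4695, -0.3766, 0.1481]
tool_rot: [-0.801, -1.767, 2.111]
contact_force: [-1.6, 2.7, 4.8]
opening: 0.0227
```

```bash
python3 -c "
from h import *
where()
for _ in range(3): shot('scene');where()"
```

```text
t 24.90 tip cell mm [-0.64  0.13 -7.37] axis tilt deg [0.09 0.1 ] yaw -67.19 F cell [-1.8  0.1  5.4] M cell [-0.151  0.367  0.26 ] q6 1.422 open 0.0227
t 24.95 tip cell mm [-0.68  0.1  -7.4 ] axis tilt deg [0.1 0.1] yaw -67.18 F cell [-2.4 -0.9  4.5] M cell [-0.145  0.359  0.277] q6 1.422 open 0.0229
t 25.00 tip cell mm [-0.65  0.12 -7.4 ] axis tilt deg [0.09 0.1 ] yaw -67.19 F cell [-0.6  0.2  4.7] M cell [-0.125  0.372  0.33 ] q6 1.423 open 0.0226
t 25.05 tip cell mm [-0.66  0.12 -7.41] axis tilt deg [0.09 0.1 ] yaw -67.2 F cell [-0.7 -0.8  4.2] M cell [-0.087  0.363  0.233] q6 1.423 open 0.0227
```

>>> arm_command:
  steps:
    - [[0,0,0],[0,-2,0],0]
    - [[0,-0.0003,0],[0,-3.5,0],0]
    - [[0,-0.0005,0],[0,-3.5,0],0]

```text
t: 25.35
tool_pos: [0.4693, -0.3766, 0.1482]
tool_rot: [-0.744, -1.797, 2.157]
contact_force: [-0.7, 0.3, 1.1]
opening: 0.0228
```

```bash
python3 -c "
from h import *
where()"
```

```text
t 25.35 tip cell mm [-0.78 -0.01 -7.31] axis tilt deg [0.09 0.1 ] yaw -63.7 F cell [-0.4 -0.4  1.3] M cell [-0.135 -0.022  0.141] q6 1.361 open 0.0228
```

>>> arm_command:
  steps:
    - [[0,-0.0003,0],[0,-2,0],0]
    - [[0,-0.0003,0],[0,-2,0],0]

```text
t: 25.55
tool_pos: [0.4693, -0.3766, 0.1482]
tool_rot: [-0.711, -1.814, 2.183]
contact_force: [0.1, 0.4, 0.1]
opening: 0.0228
```

```bash
python3 -c "
from h import *
where()"
```

```text
t 25.55 tip cell mm [-0.77 -0.07 -7.31] axis tilt deg [0.07 0.1 ] yaw -61.73 F cell [-0.3  0.3  0.1] M cell [-0.11  -0.044  0.151] q6 1.327 open 0.0228
```

>>> arm_command:
  steps:
    - [[0,-0.0003,0],[0,-2,0],0]
    - [[0,-0.0003,0],[0,-2,0],0]

```text
t: 25.75
tool_pos: [0.4692, -0.3766, 0.1482]
tool_rot: [-0.679, -1.83, 2.208]
contact_force: [-0.5, 0.3, 0.7]
opening: 0.0233
```

```bash
python3 -c "
from h import *
where()
for _ in range(2): shot('scene');where()"
```

```text
t 25.75 tip cell mm [-0.76 -0.15 -7.3 ] axis tilt deg [0.06 0.1 ] yaw -59.79 F cell [-0.3 -0.3  0.8] M cell [-0.085 -0.146  0.047] q6 1.293 open 0.0233
t 25.80 tip cell mm [-0.82 -0.13 -7.31] axis tilt deg [0.07 0.1 ] yaw -59.81 F cell [ 0.6 -0.5 -0.5] M cell [-0.114 -0.171  0.064] q6 1.293 open 0.0234
t 25.85 tip cell mm [-0.81 -0.16 -7.3 ] axis tilt deg [0.07 0.1 ] yaw -59.8 F cell [ 0.3 -0.6  0.6] M cell [-0.164 -0.184  0.098] q6 1.293 open 0.0231
```

>>> arm_command:
  steps:
    - [[0,-0.002,0],[0,-0.5,0],0]
    - [[0,-0.005,0],[0,-0.5,0],0]
    - [[0,-0.012,0],[0,-0.5,0],0]
    - [[0,-0.03,0],[0,-0.5,0],0]
    - [[0,-0.05,0],[0,-0.5,0],0]

```text
t: 26.35
tool_pos: [0.4613, -0.3644, 0.1957]
tool_rot: [-0.667, -1.836, 2.21]
contact_force: [0.6, 0.6, -2.7]
opening: 0.023
```

Run:
```python
from h import *
where()
o=ctrl.get_obs();T=toolR()
# view pose: rotate tool so camera sees cell: keep orientation, shift +x tool .088
P=o['tool_pos']+T@np.array([.088,0,0]);print(P)
# stand pose: orientation at grasp
Rg=R.from_rotvec([-.343,2.039,-2.035]).as_matrix()
move(np.array([.4009,-.2264,.22]),Rg)
```

```text
t 26.35 tip cell mm [-2.91 -0.13 42.41] axis tilt deg [0.33 0.12] yaw -59.33 F cell [-0.9  0.8 -2.6] M cell [-0.078  0.199  0.016] q6 1.284 open 0.023
[ 0.38386801 -0.32726019  0.17665293]
t 26.35 shift [ 0.1061 -0.0612 -0.0909] turn [-12.35 -45.48  -8.67] n 3.05156484038371 5.578424708590828
```

>>> arm_command:
  steps:
    - [[0.044,-0.005,0],[0,0,0],0]
    - [[0.088,-0.01,0],[0,0,0],0]
    - [[0.088,-0.01,0],[0,0,0],0]
    - [[0.088,-0.01,0],[0,0,0],0]
    - [[0.088,-0.01,0],[0,0,0],0]

```text
t: 26.85
tool_pos: [0.3831, -0.3254, 0.1874]
tool_rot: [-0.668, -1.836, 2.211]
contact_force: [-0.1, -0.7, -2.3]
opening: 0.0234
```

Run:
```python
from h import *
where()
p=shot('wrist','w12.png')
q=proj(p,MOUTH);print(q);r,c=[int(x) for x in q]
r0=max(0,r-42);c0=c-42
im=cv2.resize(p['img'][r0:r+42,c0:c+42,::-1].astype(float),None,fx=7,fy=7,interpolation=cv2.INTER_CUBIC);im=cv2.GaussianBlur(im,(0,0),3);print(r0,c0)
cv2.imwrite('pics/w12e.png',np.clip((im-60)*255/80,0,255).astype(np.uint8))
Rg=R.from_rotvec([-.343,2.039,-2.035]).as_matrix()
move(np.array([.4009,-.2264,.22]),Rg)
```

```text
t 26.85 tip cell mm [-77.61 -44.61  53.81] axis tilt deg [0.26 0.08] yaw -59.34 F cell [-0.1 -0.4 -2.4] M cell [ 0.017  0.189 -0.005] q6 1.217 open 0.0234
[ 74.51371962 255.53463989]
32 213
t 26.9 shift [ 0.0193 -0.0503 -0.0911] turn [-12.38 -45.47  -8.74] n 2.1178117596419552 5.58009442576315
```

View pics/w12e.png

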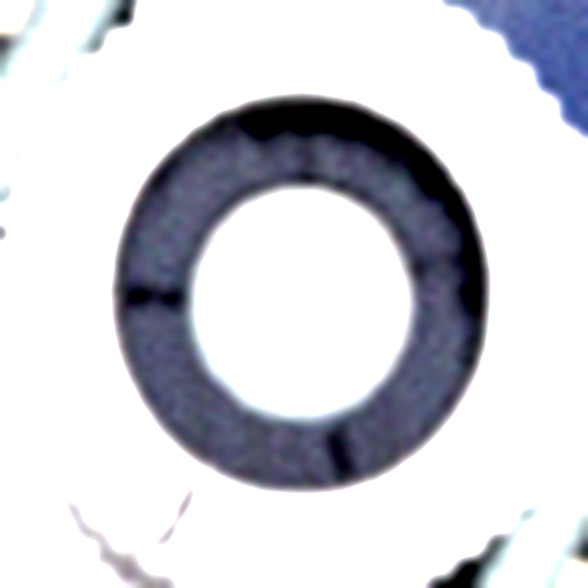

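View pics/w12.png

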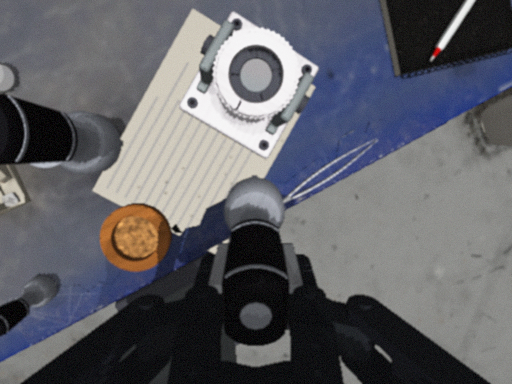

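>>> arm_command:
  steps:
    - [[0.004,-0.015,-0.018],[-2,-7.5,-1.4],0]
    - [[0.008,-0.03,-0.036],[-4,-15,-2.8],0]
    - [[0.012,-0.04,-0.054],[-6,-22.5,-4.3],0]
    - [[0.016,-0.05,-0.072],[-8.2,-30,-5.8],0]
    - [[0.0193,-0.05,-0.091],[-10.2,-37.5,-7.2],0]

```text
t: 27.4
tool_pos: [0.4028, -0.2271, 0.2226]
tool_rot: [-0.174, 2.062, -2.131]
contact_force: [0.2, 0.1, -2.4]
opening: 0.0229
```

Run:
```python
from h import *
o=ctrl.get_obs();print(o['tool_pos'])
Rg=R.from_rotvec([-.343,2.039,-2.035]).as_matrix()
move(np.array([.4009,-.2264,.2]),Rg)
```

```text
[ 0.40278519 -0.22711936  0.2225607 ]
t 27.4 shift [ 0.0025  0.0224 -0.0019] turn [-2.3  -7.67 -1.63] n 0.45301500267371175 0.9507647482277343
```

>>> arm_command:
  steps:
    - [[0.0025,0.0,-0.0019],[-2.3,-7.7,-1.6],0]
    - [[0.0025,0.0224,-0.0019],[-2.3,-7.7,-1.6],0]
    - [[0.0025,0.0224,-0.0019],[-2.3,-7.7,-1.6],0]
    - [[0.0025,0.0224,-0.0019],[-2.3,-7.7,-1.6],0]

```text
t: 27.8
tool_pos: [0.4012, -0.2265, 0.2]
tool_rot: [-0.344, 2.04, -2.034]
contact_force: [-0.1, -1.1, -2.1]
opening: 0.0234
```

Run:
```python
from h import *
o=ctrl.get_obs();print(o['tool_pos']);print(np.round(toolR(),3))
Rg=R.from_rotvec([-.343,2.039,-2.035]).as_matrix()
move(np.array([.4009,-.2264,.125]),Rg)
p=shot('wrist','w13.png')
OFF=np.array([0,.0816,-.0006])
```

```text
[ 0.40122573 -0.22647425  0.19997532]
[[-0.943  0.003  0.331]
 [-0.331  0.004 -0.943]
 [-0.004 -1.    -0.002]]
t 27.8 shift [0.0006 0.075  0.    ] turn [0.06 0.04 0.01] n 1.4995213007952701 0.008477567444941367
```

View pics/w13.png

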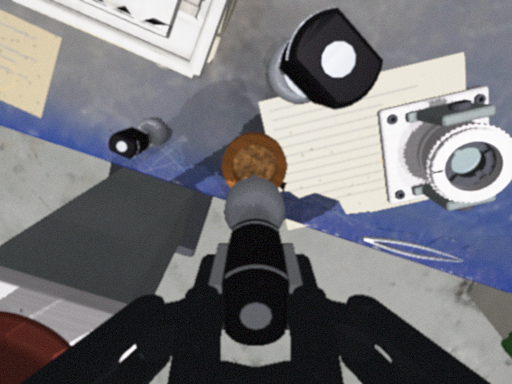

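>>> arm_command:
  steps:
    - [[0,0.03,0],[0,0,0],0]
    - [[0.0003,0.06,0],[0,0,0],0]
    - [[0.0003,0.08,0],[0,0,0],0]
    - [[0.0003,0.085,0],[0,0,0],0]
    - [[0.0003,0.085,0],[0,0,0],0]

```text
t: 28.35
tool_pos: [0.4015, -0.2267, 0.1159]
tool_rot: [-0.343, 2.039, -2.034]
contact_force: [-0.1, -0.6, -2.3]
opening: 0.0227
```

Run:
```python
from h import *
o=ctrl.get_obs();print(o['tool_pos'],o['contact_force'])
Rg=R.from_rotvec([-.343,2.039,-2.035]).as_matrix()
move(np.array([.4007,-.2264,.0882]),Rg)
```

```text
[ 0.40151253 -0.22672382  0.11594815] [-0.09772573 -0.63251204 -2.34385796]
t 28.35 shift [ 0.0008  0.0277 -0.0005] turn [ 0.    0.02 -0.03] n 0.5552386755562714 0.0044167296921167375
```

>>> arm_command:
  steps:
    - [[0.0008,0.007,-0.0005],[0,0,0],0]
    - [[0.0008,0.013,-0.0005],[0,0,0],0]
    - [[0.0008,0.018,-0.0005],[0,0,0],0]
    - [[0.0008,0.022,-0.0005],[0,0,0],0]
    - [[0.0008,0.025,-0.0005],[0,0,0],0]

```text
t: 28.85
tool_pos: [0.4006, -0.2264, 0.0906]
tool_rot: [-0.343, 2.039, -2.034]
contact_force: [0.1, -0.2, -2.6]
opening: 0.0231
```

Run:
```python
from h import *
o=ctrl.get_obs();print(o['tool_pos'],o['contact_force'],o['wrist_torque'])
Rg=R.from_rotvec([-.343,2.039,-2.035]).as_matrix()
move(np.array([.4007,-.2264,.0876]),Rg)
```

```text
[ 0.40062615 -0.22638166  0.09057588] [ 0.07340972 -0.18692544 -2.56550431] [-0.0502152   0.03151235  0.01163985]
t 28.85 shift [-0.0001  0.003   0.    ] turn [ 0.01  0.02 -0.03] n 0.05953714643143827 0.004100906790781695
```

>>> arm_command:
  steps:
    - [[0,0.001,0],[0,0,0],0]
    - [[0,0.002,0],[0,0,0],0]
    - [[0,0.003,0],[0,0,0],0]
    - [[0,0.003,0],[0,0,0],0]

```text
t: 29.25
tool_pos: [0.4008, -0.2265, 0.0878]
tool_rot: [-0.343, 2.039, -2.034]
contact_force: [0.2, 0.8, -1.9]
opening: 0.023
```

Run:
```python
from h import *
o=ctrl.get_obs();print(o['tool_pos'],o['contact_force'],o['wrist_torque'])
```

```text
[ 0.40078425 -0.22649123  0.08779503] [ 0.20143978  0.79196567 -1.85283996] [ 0.01179073  0.01467357 -0.01976323]
```

>>> arm_command:
  steps:
    - [[0,0.0005,0],[0,0,0],0]
    - [[0,0.001,0],[0,0,0],0]
    - [[0,0.001,0],[0,0,0],0]

```text
t: 29.55
tool_pos: [0.4011, -0.2267, 0.0876]
tool_rot: [-0.342, 2.038, -2.035]
contact_force: [-1.4, 1.2, 3.8]
opening: 0.023
```

Run:
```python
from h import *
o=ctrl.get_obs();print(o['tool_pos'],o['contact_force'],o['wrist_torque'])
```

```text
[ 0.40113278 -0.22672361  0.08762654] [-1.43690506  1.24957573  3.78347104] [ 0.32363796  0.36791276 -0.03644179]
```

>>> arm_command:
  steps:
    - [[0,-0.0003,0],[0,0,0],0.5]
    - [[0,-0.0003,0],[0,0,0],1]
    - [[0,-0.0003,0],[0,0,0],1]
    - [[0,-0.0003,0],[0,0,0],1]
    - [[0,-0.0003,0],[0,0,0],1]

```text
t: 30.05
tool_pos: [0.4011, -0.2267, 0.0878]
tool_rot: [-0.342, 2.038, -2.035]
contact_force: [-0.8, 0.4, -0.8]
opening: 0.0855
```

>>> arm_command:
  steps:
    - [[0,0,0],[0,0,0],1]
    - [[0,0,0],[0,0,0],1]
    - [[0,0,0],[0,0,0],1]

```text
t: 30.35
tool_pos: [0.4011, -0.2267, 0.0878]
tool_rot: [-0.342, 2.038, -2.035]
contact_force: [0.1, 0.0, -1.4]
opening: 0.0854
```

Run:
```python
from h import *
o=ctrl.get_obs();print(o['t'],o['tool_pos'],o['contact_force'],o['opening'])
p=shot('wrist','w14.png')
```

```text
30.35 [ 0.40110384 -0.22672257  0.08779948] [ 0.09335322  0.01638714 -1.35785907] 0.08536035782951365
```

View pics/w14.png

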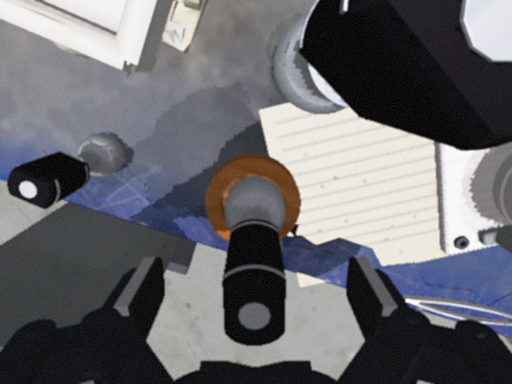

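>>> arm_command:
  steps:
    - [[0,-0.03,0],[0,0,0],1]
    - [[0,-0.07,0],[0,0,0],1]
    - [[0,-0.11,0],[0,0,0],1]
    - [[0,-0.15,0],[0,0,0],1]
    - [[0,-0.18,0],[0,0,0],1]

```text
t: 30.9
tool_pos: [0.4007, -0.2274, 0.2709]
tool_rot: [-0.34, 2.034, -2.036]
contact_force: [0.1, -0.5, 1.1]
opening: 0.0851
```

Run:
```python
from h import *
import pickle
np.set_printoptions(precision=4,suppress=True)
where()
P,Rt=tip(.03,np.radians(-60))
C=cellframe()
Rv=insertR(np.radians(2.5)); # camera over cell as in w11 but closer
P=MOUTH+C[:,2]*.06+Rv[:,0]*.088
move(P,Rv)
t=shot('top','t14.png');p=shot('wrist')
print('boxes',[(np.round(b['position'],1),round(b['confidence'],2)) for b in ctrl.boxes_of(t,'spanner')])
cv2.imwrite('pics/t14c.png',cv2.resize(t['img'][100:300,120:380,::-1],None,fx=3,fy=3,interpolation=cv2.INTER_CUBIC))
crop(p,'w14c.png',110,230,190,310,5)
```

```text
t 30.90 tip cell mm [-146.94   23.61  156.19] axis tilt deg [14.62 -0.34] yaw -14.01 F cell [ 0.8 -0.2  0.9] M cell [-0.032 -0.046 -0.029] q6 0.552 open 0.0851
t 30.9 shift [0.0688 0.1355 0.1912] turn [ 14.8  -16.01   1.09] n 4.884418813228513 2.541178559989486
boxes [(array([201.9, 226.2]), 0.59)]
```

View pics/t14c.png

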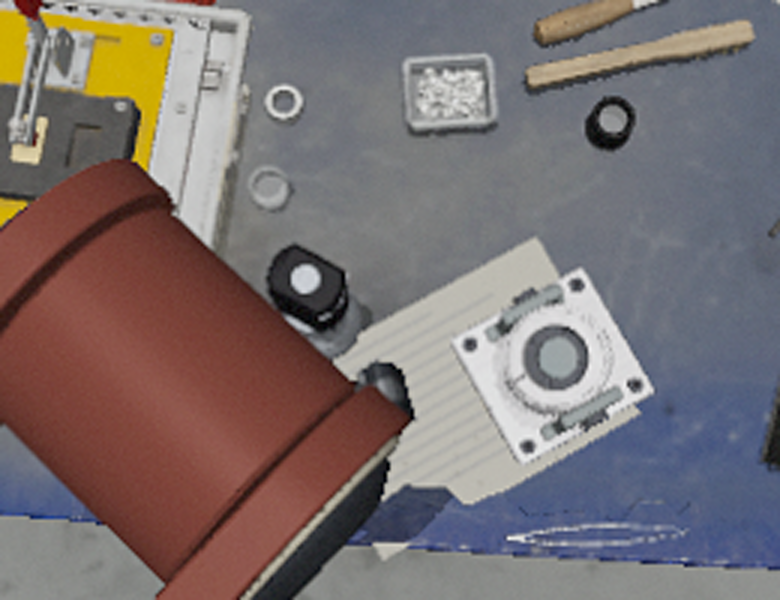

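View pics/w14c.png

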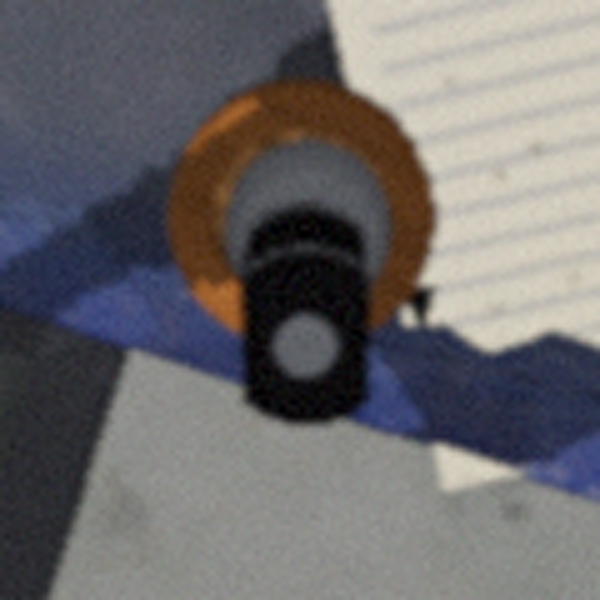

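Run:
```python
from h import *
o=ctrl.get_obs();print(o['t'],o['dq'],o['contact_force'])
print(ctrl.finish_job())
```

```text
31.05 [-0.00103062  0.02764041  0.07173934 -0.00149237 -0.00550787  0.00057542] [ 0.13493608 -0.06524976 -0.65319035]
the job is handed in; nothing more can be done
None
```

The ring is screwed down to snug, I believe on its seal, and the spanner is back upright and released in its stand. I handed the job in at 31 s, and no verdict was reported.

**What I did:** I took the spanner by its flats and entered the leaning bore on its axis. After feeling the bore walls and the slot play, I seated it with about 5 N of axial force. I then turned it clockwise until the torque rose from a steady 0.08–0.17 N m to about 0.27 N m. I backed off within the slot play, lifted out along the axis, and set the spanner back at its original grip height.

**Last checks:**
- **Spanner:** the wrist picture shows it upright in the well, with the gripper clear of it.
- **Other things on the bench:** the top view shows the pot, loupe, box, blank ring and tweezers where they were.
- **Forces:** no wrist reading I saw came to half of the 40 N limit.

**What disagreed or stayed uncertain:**
- **Depth:** the spanner seated about 8.5 mm shallower than the cameras predicted. I took it as fully in because the seat depth repeated and the ring turned with the spanner. The depth itself was not confirmed.
- **Ring turned back first:** before I realised the prongs were in, my search turned the ring counter-clockwise by several degrees.
- **Seal:** the ring looked about 10° less turned after release than the tool angle at full torque suggested. I put this down to twist in the grip. I did not go back to check the ring on its seal, so that rests on the torque rise.

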